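# Pack the bike tidy by the door

### The job

Get the bike kit ready in the walnut tidy: the two padlock keys on their ring go in the green bowl, the bicycle light stands upright in the square dish, the tyre lever lies flat in the long trough and the round puncture-patch tin lies flat on the round cork coaster inside its rim. Leave the single door key and the shoehorn lying where they are, and set each thing down rather than letting it fall.

Things in the scene. Friction and masses are not known exactly. Their poses are not given: they have to be found in the camera images.
- keys_mid (a point): The padlock keys: two flat steel keys stacked and fanned on one split ring, one rigid loose thing, 35 g, lying flat. The point is the middle of the two square bows (22 x 22 mm, turned 0.22 rad each way; together 8 mm thick, point 4 mm up). x runs along the blades, which end 39 mm ahead; the ring ends 27 mm behind. Grasp across the bows (along y, 27 mm wide).
- light_mid (a point): The bicycle light: a loose black plastic block, 54 long (x, lens at +x) x 34 wide (y) x 32 mm high (z up), about 90 g, standing on its flat underside. This point is its centre, 16 mm up. 
- lever_mid (a point): The tyre lever: a loose, plain grey plastic bar 116 long (x) x 15 wide (y) x 8 mm thick with a thin lifted tip at +x, 35 g, lying flat. This point is its middle, 4 mm up. 
- tin_mid (a point): The puncture-patch tin: a loose closed flat round bare-metal tin, 52 mm diameter, 20 mm high, about 60 g. This point is its centre, 10 mm up. 
- door_key_mid (a point): Look-alike, to be left alone: a single flat steel door key on a split ring, bow 22 x 22 mm, 5 mm thick, blade to 43 mm ahead (x). This point is the middle of its bow, 2.5 mm up. 
- shoehorn_mid (a point): Look-alike, to be left alone: a shoehorn with a bone handle and a steel blade 32 mm wide, about 155 mm long (x, blade at +x), up to 10 mm thick. This point is its middle, 5 mm up. 
- bowl: The green ceramic key bowl, fixed: 92 mm across the rim outside, 28 mm high, wall 4 mm, inner floor 5 mm above the underside and about 56 mm across, widening to 84 mm at the rim. Origin: centre of its underside, z up. Stands in the walnut tidy tray, underside 8 mm above the ledge; the four inserts swap places.
- dish: The square dark steel dish, fixed: 88 x 88 mm outside, 18 mm high, walls and floor 4 mm (inside 80 x 80 mm). Origin: centre of its underside; x and y along its sides, z up. Stands in the walnut tidy tray, underside 8 mm above the ledge; the four inserts swap places.
- trough: The long pale wood trough, fixed: 68 (x) x 144 mm (y) outside, 12 mm high, walls and floor 4 mm (inside 60 x 136 mm, long way y). Origin: centre of its underside, z up. Stands in the walnut tidy tray, underside 8 mm above the ledge; the four inserts swap places.
- coaster: The round cork coaster with a raised rim, fixed: 90 mm outside, 82 mm inside the rim, rim 10 mm high, floor 4 mm. Origin: centre of its underside, z up. Stands in the walnut tidy tray, underside 8 mm above the ledge; the four inserts swap places.
Not all that is in view belongs to the job. Leave any orange look-alike of the part that bears keys_mid alone.

How it is judged:
By the outcome, as a careful person would: the job done as asked, in the order asked, and still so for the second after the job is handed in, with the robot touching nothing.
It also fails if it takes over 106 s, if anything falls off the work surface, if the arm or the gripper's body presses on something with over 40 N, if the wrist force passes 120 N, or if a joint passes its speed limit or range.

### The arm

A 6-joint arm with a two-finger parallel gripper is mounted at the origin on the work surface. World frame = base frame: x ahead of the robot, y to its left, z up, the work surface at z = 0. Lengths are in m, angles in rad, forces in N, time in s.
With the tool pointing down it reaches from about 0.3 to 0.775 m from the base axis. Payload 14.6 kg.
Tool frame: the origin (TCP) lies on the front face of the gripper's body, between the roots of the fingers; the fingertips stand 97 mm ahead of it and the grasp point (between the pads) lies 78 mm ahead of it; z points along the fingers, y is the direction in which the jaws open and shut (so a half turn about z gives the same grasp; the last joint's range is limited). The gripper opens to 94 mm and grips with 3 to 60 N. Pads are 16 mm wide; open, the fingers measure 119 mm over their backs; the gripper's body (75 mm by 177 mm) begins 78 mm behind the grasp point.
Start: joints at [-1.247, 0.3, 1.521, -0, 1.321, -0.067], TCP at [0.21, -0.509, 0.303] pointing down, gripper open.
Joint ranges: [-3.03, 3.03], [-0.79, 2.21], [0.23, 2.52], [-1.04, 4.18], [0, 3.07], [-2.55, 2.55]. Speed limits (rad/s): [2.22, 2.22, 2.57, 3.14, 3.14, 3.14].

### API

Orientations are given as [roll, pitch, yaw] about the fixed x, y, z axes, in that order (R = Rz(yaw) Ry(pitch) Rx(roll)).
In Python, from station import ctrl gives the robot as it stands. The module is installed in compiled form; this text tells all that it offers.
- The arm moves only by the shell command python3 -m pendant 'ROWS' [FORCE]. ROWS is JSON, a list of rows, each an object of numbers: "rx", "ry", "rz": the turn, a rotation vector about the tool's x, y, z each as a share of 4 degrees, from -1 to 1; "tx", "ty", "tz": the shift along the tool's x, y, z each as a share of 0.04 m, from -1 to 1; "grip": the gripper command: -1 is fully open, 1 is shut, values between are in proportion. A call has 1 to 8 rows; each row shifts and turns the pose as measured when the row begins, along the tool's axes as they then stand; what a row does not reach is not made up. A row lasts 1/12 s, in which the tool goes at most 41.7 mm and 7.16 degrees, less where a joint would pass 70% of its speed; a pose out of reach is approached as far as the arm can. A call with a number of a shift or a turn outside -1 to 1 is refused whole. A call with a gripper value outside its range is refused whole. The fingers move at their own pace and stop on an object; FORCE is the grip in N (left out, the last holds). Time passes only in rows, so rows that do not move let the fingers close. It gives the time, the measured TCP pose, the force and the opening at its end, in the units of the state.
- ctrl.get_obs(): the state, without advancing time (a new reading comes with each control period).
- ctrl.camera(name): name is "scene" or "top" or "wrist"; returns a dict with "pixels" (384x512x3 uint8, blue, green, red), "fx", "fy", "cx", "cy" (pixels), "world_from_camera" (4x4, takes a point from camera to world coordinates). Camera axes: x right, y up, looking along -z (the intrinsics and any distortion apply to the point x, -y, -z); pixel columns grow to the right and rows downward; lengths in m; the calibration is good to about 2 mm. A picture is of the moment at which its call begins. There is no depth.
- ctrl.hand_in(): hands the job in, once; it reports no verdict.
The state is a dict: "time_s": time; "qpos": joint angles; "joint_vel": joint speeds; "tau": joint torques, N m; "ee_pos": TCP position; "eef_rot": TCP orientation; "force": force on the tool from outside, world axes, zero at the start; "moment": the same for the moment, N m; "grip_width": finger opening in m.
Only numpy, scipy, OpenCV 4.12 (cv2) and the standard library are available. Lean on these libraries where they do the work, as an engineer would, in place of code of your own. Each camera call takes 0.05 s, during which the arm holds its last target.

## Working session

There is one attempt and no reset: what is moved stays moved. The work goes in short steps, Python scripts to look and compute and a shell command to move; the robot and the scene stay as the last step left them, time stands still between calls to the robot, and variables do not carry over. Pictures are saved under pics/ and viewed, and the job is handed in when it is done.

```bash
mkdir -p pics
python3 - <<'E'
from station import ctrl
import cv2,numpy as np,pickle
o=ctrl.get_obs();print({k:np.round(v,4) for k,v in o.items()})
for n in ["scene","top","wrist"]:
    c=ctrl.camera(n);cv2.imwrite(f"pics/{n}0.png",c["pixels"]);pickle.dump(c,open(f"{n}0.pkl","wb"))
    print(n,c["fx"],c["fy"],c["cx"],c["cy"],np.round(c["world_from_camera"],4).tolist(),[k for k in c])
E
```

```text
{'time_s': np.float64(0.0), 'qpos': array([-1.2466,  0.3005,  1.5216,  0.    ,  1.3207, -0.0666]), 'joint_vel': array([-0.0001,  0.0002, -0.0008, -0.0001, -0.0009, -0.0004]), 'tau': array([ 2.20000e-03, -5.31804e+01, -3.52739e+01,  7.10000e-02,
        2.44000e-02, -1.00000e-04]), 'ee_pos': array([ 0.2095, -0.5084,  0.3021]), 'eef_rot': array([-3.1404e+00, -1.0000e-04,  3.9080e-01]), 'force': array([0.0266, 0.3026, 0.174 ]), 'moment': array([ 0.0358, -0.0104,  0.0247]), 'grip_width': np.float64(0.094)}
scene 467.7379394929802 467.7379394929802 249.91514474612944 193.72919740814567 [[0.8287, -0.3091, 0.4665, 1.0076], [0.5596, 0.4551, -0.6926, -0.8117], [0.0018, 0.8351, 0.5502, 0.6898], [0.0, 0.0, 0.0, 1.0]] ['pixels', 'fx', 'fy', 'cx', 'cy', 'world_from_camera']
top 419.1670882535236 419.1670882535236 261.5140296265284 193.4726602223352 [[-0.0256, 0.9921, -0.1228, 0.3258], [-0.9997, -0.0257, 0.0005, 0.021], [-0.0026, 0.1228, 0.9924, 1.0678], [0.0, 0.0, 0.0, 1.0]] ['pixels', 'fx', 'fy', 'cx', 'cy', 'world_from_camera']
wrist 291.6181502727182 291.6181502727182 256.0877731434092 190.04020492926946 [[0.3798, 0.9, 0.214, 0.2703], [-0.9251, 0.3699, 0.086, -0.4829], [-0.0017, -0.2306, 0.973, 0.3843], [0.0, 0.0, 0.0, 1.0]] ['pixels', 'fx', 'fy', 'cx', 'cy', 'world_from_camera']
```

View pics/scene0.png

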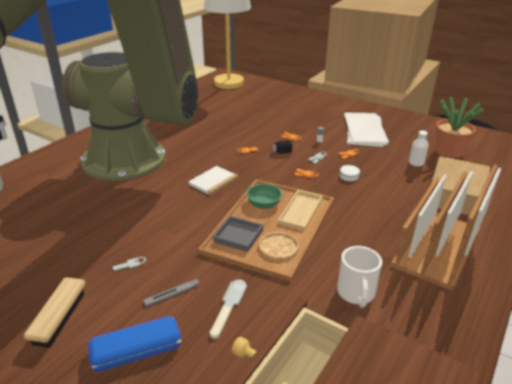

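View pics/top0.png

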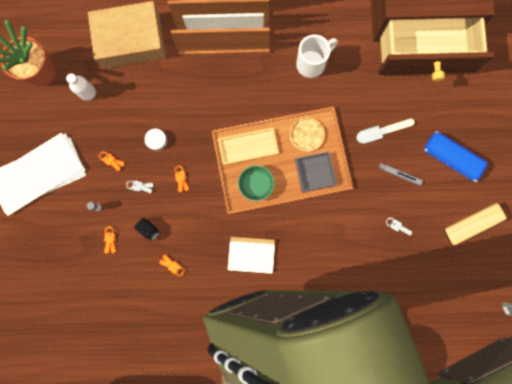

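View pics/wrist0.png

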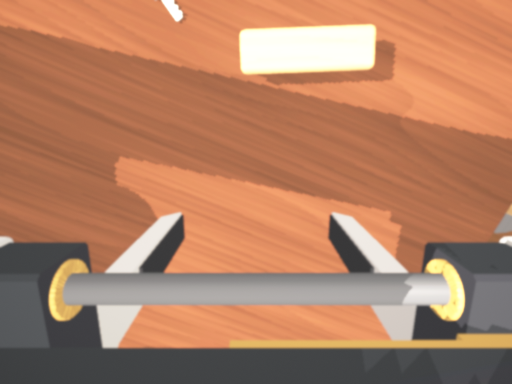

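```bash
cat > h.py <<'E'
import numpy as np,cv2,pickle
def ray(c,u,v):
    M=np.array(c["world_from_camera"]);d=M[:3,:3]@np.array([(u-c["cx"])/c["fx"],-(v-c["cy"])/c["fy"],-1]);return M[:3,3],d
def at(c,u,v,z):
    o,d=ray(c,u,v);return o+d*(z-o[2])/d[2]
def px(c,p):
    M=np.array(c["world_from_camera"]);q=M[:3,:3].T@(np.array(p)-M[:3,3]);return np.array([c["cx"]-c["fx"]*q[0]/q[2],c["cy"]+c["fy"]*q[1]/q[2]])
def ld(n): return pickle.load(open(n+".pkl","rb"))
def crop(c,u0,v0,u1,v1,s,f):
    cv2.imwrite("pics/"+f,cv2.resize(c["pixels"][v0:v1,u0:u1],None,fx=s,fy=s,interpolation=cv2.INTER_CUBIC))
E
python3 - <<'E'
from h import *
c=ld("top0")
crop(c,75,110,205,290,3,"a.png");crop(c,205,100,365,220,5,"b.png");crop(c,350,100,450,250,4,"c.png")
s=ld("scene0");crop(s,220,110,380,200,5,"d.png")
E
```

```text
(no output)
```

View pics/a.png

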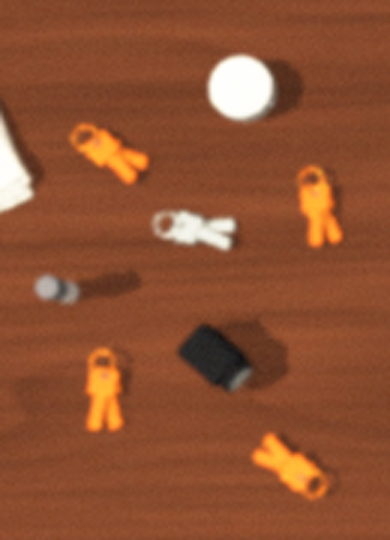

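View pics/b.png

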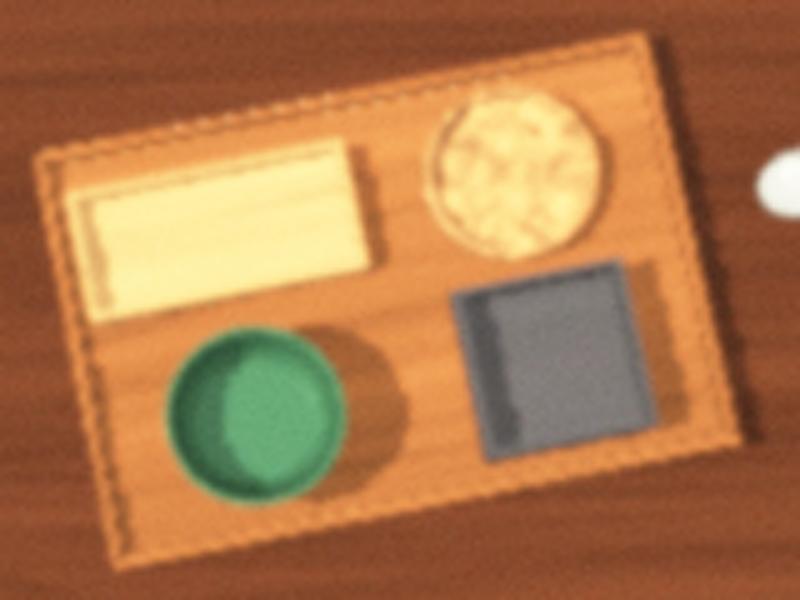

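View pics/c.png

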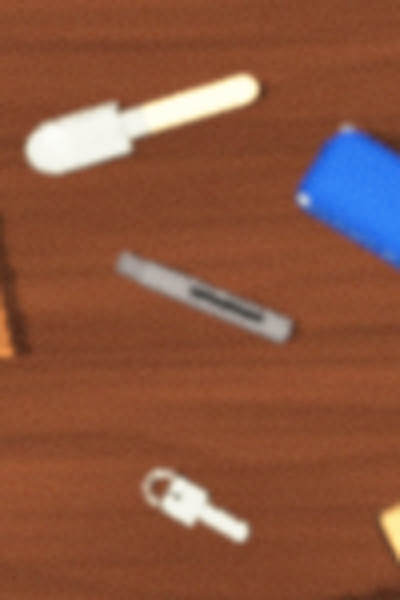

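View pics/d.png

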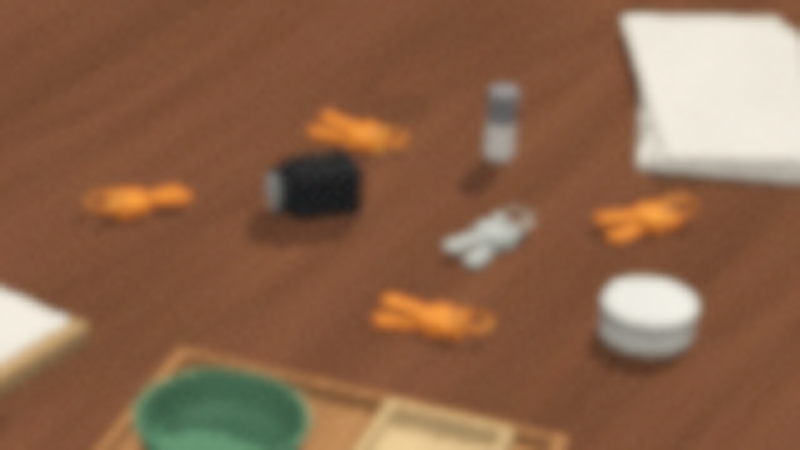

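Padlock-key candidates in the top view are the steel pair (140,186), the orange pairs at (110,160), (181,178), (110,240) and (172,265), and the single steel door key (399,226). The steel pair at (140,186) fits: it isn't orange, and the crop shows two fanned blades on one ring.

Run:
```python
from h import *
c=ld("top0");s=ld("scene0")
f=lambda ox,oy,k,u,v:(ox+(u+.5)/k-.5,oy+(v+.5)/k-.5)
P=lambda n,uv,z:print(n,np.round(uv,1),np.round(at(c,*uv,z),4), 'scene px',np.round(px(s,at(c,*uv,z)),1))
A=lambda u,v:f(75,110,3,u,v);B=lambda u,v:f(205,100,5,u,v);C=lambda u,v:f(350,100,4,u,v)
P("key ring",A(155,222),.004);P("key bow",A(185,228),.004);P("key tipA",A(235,227),.004);P("key tipB",A(231,243),.004)
P("tin top",A(241,87),.02)
for p in [(205,325),(180,350),(251,362),(230,390)]:P("light top",A(*p),.032)
P("lever ends",C(122,262),.004);P("lever e2",C(288,331),.004)
for p in [(165,416),(346,416),(257,326),(257,504)]:P("bowl rim",B(*p),.036)
for p in [(452,294),(620,261),(657,428),(488,461)]:P("dish",B(*p),.026)
for p in [(66,192),(345,139),(370,267),(97,323)]:P("trough",B(*p),.020)
for p in [(423,172),(605,172),(515,85),(515,259)]:P("coaster",B(*p),.018)
```

```text
key ring [126.3 183.7] [0.4918 0.3667 0.004 ] scene px [325.2 153.6]
key bow [136.3 185.7] [0.486 0.341 0.004] scene px [319.6 156.4]
key tipA [153.  185.3] [0.4857 0.2982 0.004 ] scene px [313.  162.2]
key tipB [151.7 190.7] [0.472  0.3015 0.004 ] scene px [309.4 160.4]
tin top [155.  138.7] [0.604  0.2897 0.02  ] scene px [349.4 170.1]
light top [143. 218.] [0.4005 0.3151 0.032 ] scene px [291.3 144.1]
light top [134.7 226.3] [0.3804 0.3355 0.032 ] scene px [289.  139.9]
light top [158.3 230.3] [0.3691 0.2771 0.032 ] scene px [276.  146.2]
light top [151.3 239.7] [0.3466 0.2942 0.032 ] scene px [272.7 142.2]
lever ends [380.1 165.1] [ 0.5231 -0.287   0.004 ] scene px [197.1 282.8]
lever e2 [421.6 182.4] [ 0.4755 -0.3905  0.004 ] scene px [144.6 304.2]
bowl rim [237.6 182.8] [0.4818 0.0793 0.036 ] scene px [273.5 185.3]
bowl rim [273.8 182.8] [ 0.4795 -0.0107  0.036 ] scene px [253.7 201.1]
bowl rim [256.  164.8] [0.5261 0.0324 0.036 ] scene px [278.8 198.9]
bowl rim [256.  200.4] [0.4366 0.0346 0.036 ] scene px [249.6 187.7]
dish [295.  158.4] [ 0.5419 -0.0665  0.026 ] scene px [262.6 224.1]
dish [328.6 151.8] [ 0.5567 -0.1522  0.026 ] scene px [247.3 245.8]
dish [336.  185.2] [ 0.4708 -0.1669  0.026 ] scene px [212.4 235.5]
dish [302.2 191.8] [ 0.4563 -0.0815  0.026 ] scene px [229.4 215.1]
trough [217.8 138. ] [0.6015 0.1288 0.02  ] scene px [322.8 196. ]
trough [273.6 127.4] [ 0.6257 -0.0149  0.02  ] scene px [304.5 227.2]
trough [278.6 153. ] [ 0.5583 -0.0257  0.02  ] scene px [277.5 219.9]
trough [224.  164.2] [0.5329 0.1139 0.02  ] scene px [296.8 190.5]
coaster [289.2 134. ] [ 0.6078 -0.0545  0.018 ] scene px [289.4 233.9]
coaster [325.6 134. ] [ 0.6053 -0.1479  0.018 ] scene px [266.8 255.6]
coaster [307.6 116.6] [ 0.6526 -0.1036  0.018 ] scene px [295.9 252.6]
coaster [307.6 151.4] [ 0.561 -0.1    0.018] scene px [261.7 237. ]
```

```bash
cat > plan.py <<'E'
import sys,numpy as np
from scipy.spatial.transform import Rotation as Ro
from station import ctrl
def plan(x,y,z,psi,lim=.9):
    o=ctrl.get_obs();p=np.array(o["ee_pos"]);R=Ro.from_euler("xyz",o["eef_rot"])
    T=np.array([x,y,z]);G=Ro.from_euler("xyz",[np.pi,0,psi])
    print("t",round(float(o["time_s"]),2),"pos",np.round(p,4),"rpy",np.round(o["eef_rot"],4),"grip",round(float(o["grip_width"]),4),"F",np.round(o["force"],1))
    w=(R.inv()*G).as_rotvec();n=int(max(1,np.ceil(np.linalg.norm(T-p)/.04/lim),np.ceil(np.linalg.norm(w)/np.radians(4)/lim)))
    for i in range(n):
        Ri=R*Ro.from_rotvec(w*i/n);d=Ri.inv().apply((T-p)/n)/.04;r=w/n/np.radians(4)
        print(i,"t",np.round(d,2),"r",np.round(r,2))
if __name__=="__main__": plan(*map(float,sys.argv[1:]))
E
python3 plan.py 0.487 0.34 0.26 1.38
```

```text
t 0.15 pos [ 0.2095 -0.5084  0.3022] rpy [-3.1407e+00 -1.0000e-04  3.9080e-01] grip 0.0941 F [ 0.2  0.1 -0.2]
0 t [ 0.58 -0.68  0.04] r [-0.   -0.   -0.57]
1 t [ 0.61 -0.66  0.04] r [-0.   -0.   -0.57]
2 t [ 0.63 -0.63  0.04] r [-0.   -0.   -0.57]
3 t [ 0.66 -0.61  0.04] r [-0.   -0.   -0.57]
4 t [ 0.68 -0.58  0.04] r [-0.   -0.   -0.57]
5 t [ 0.7  -0.55  0.04] r [-0.   -0.   -0.57]
6 t [ 0.72 -0.52  0.04] r [-0.   -0.   -0.57]
7 t [ 0.74 -0.49  0.04] r [-0.   -0.   -0.57]
8 t [ 0.76 -0.46  0.04] r [-0.   -0.   -0.57]
9 t [ 0.78 -0.43  0.04] r [-0.   -0.   -0.57]
10 t [ 0.8  -0.4   0.04] r [-0.   -0.   -0.57]
11 t [ 0.81 -0.37  0.04] r [-0.   -0.   -0.57]
12 t [ 0.83 -0.34  0.04] r [-0.   -0.   -0.57]
13 t [ 0.84 -0.31  0.04] r [-0.   -0.   -0.57]
14 t [ 0.85 -0.27  0.04] r [-0.   -0.   -0.57]
15 t [ 0.86 -0.24  0.04] r [-0.   -0.   -0.57]
16 t [ 0.87 -0.2   0.04] r [-0.   -0.   -0.57]
17 t [ 0.88 -0.17  0.04] r [-0.   -0.   -0.57]
18 t [ 0.88 -0.13  0.04] r [-0.   -0.   -0.57]
19 t [ 0.89 -0.1   0.04] r [-0.   -0.   -0.57]
20 t [ 0.89 -0.06  0.04] r [-0.   -0.   -0.57]
21 t [ 0.89 -0.03  0.04] r [-0.   -0.   -0.57]
22 t [0.89 0.01 0.04] r [-0.   -0.   -0.57]
23 t [0.89 0.04 0.04] r [-0.   -0.   -0.57]
24 t [0.89 0.08 0.04] r [-0.   -0.   -0.57]
```

```bash
python3 -m pendant '[{"tx":0.6,"ty":-0.67,"rz":-0.6,"grip":-0.06},{"tx":0.6,"ty":-0.67,"rz":-0.6,"grip":-0.06},{"tx":0.63,"ty":-0.63,"rz":-0.6,"grip":-0.06},{"tx":0.66,"ty":-0.6,"rz":-0.6,"grip":-0.06},{"tx":0.68,"ty":-0.58,"rz":-0.6,"grip":-0.06},{"tx":0.7,"ty":-0.55,"rz":-0.6,"grip":-0.06},{"tx":0.72,"ty":-0.52,"rz":-0.6,"grip":-0.06},{"tx":0.74,"ty":-0.49,"rz":-0.6,"grip":-0.06}]' 20; python3 plan.py 0.487 0.34 0.26 1.38
```

```text
t 0.15 pos [ 0.2095 -0.5084  0.3022] rpy [-3.1407e+00 -1.0000e-04  3.9080e-01] grip 0.0941 F [ 0.2  0.1 -0.2]
0 t [ 0.58 -0.68  0.04] r [-0.   -0.   -0.57]
1 t [ 0.61 -0.66  0.04] r [-0.   -0.   -0.57]
2 t [ 0.63 -0.63  0.04] r [-0.   -0.   -0.57]
3 t [ 0.66 -0.61  0.04] r [-0.   -0.   -0.57]
4 t [ 0.68 -0.58  0.04] r [-0.   -0.   -0.57]
5 t [ 0.7  -0.55  0.04] r [-0.   -0.   -0.57]
6 t [ 0.72 -0.52  0.04] r [-0.   -0.   -0.57]
7 t [ 0.74 -0.49  0.04] r [-0.   -0.   -0.57]
8 t [ 0.76 -0.46  0.04] r [-0.   -0.   -0.57]
9 t [ 0.78 -0.43  0.04] r [-0.   -0.   -0.57]
10 t [ 0.8  -0.4   0.04] r [-0.   -0.   -0.57]
11 t [ 0.81 -0.37  0.04] r [-0.   -0.   -0.57]
12 t [ 0.83 -0.34  0.04] r [-0.   -0.   -0.57]
13 t [ 0.84 -0.31  0.04] r [-0.   -0.   -0.57]
14 t [ 0.85 -0.27  0.04] r [-0.   -0.   -0.57]
15 t [ 0.86 -0.24  0.04] r [-0.   -0.   -0.57]
16 t [ 0.87 -0.2   0.04] r [-0.   -0.   -0.57]
17 t [ 0.88 -0.17  0.04] r [-0.   -0.   -0.57]
18 t [ 0.88 -0.13  0.04] r [-0.   -0.   -0.57]
19 t [ 0.89 -0.1   0.04] r [-0.   -0.   -0.57]
20 t [ 0.89 -0.06  0.04] r [-0.   -0.   -0.57]
21 t [ 0.89 -0.03  0.04] r [-0.   -0.   -0.57]
22 t [0.89 0.01 0.04] r [-0.   -0.   -0.57]
23 t [0.89 0.04 0.04] r [-0.   -0.   -0.57]
24 t [0.89 0.08 0.04] r [-0.   -0.   -0.57]$[0]: bad value
```

```bash
python3 -m pendant '[{"rx":0,"ry":0,"rz":-0.6,"tx":0.6,"ty":-0.67,"tz":0,"grip":-0.06},{"rx":0,"ry":0,"rz":-0.6,"tx":0.6,"ty":-0.67,"tz":0,"grip":-0.06},{"rx":0,"ry":0,"rz":-0.6,"tx":0.63,"ty":-0.63,"tz":0,"grip":-0.06},{"rx":0,"ry":0,"rz":-0.6,"tx":0.66,"ty":-0.6,"tz":0,"grip":-0.06},{"rx":0,"ry":0,"rz":-0.6,"tx":0.68,"ty":-0.58,"tz":0,"grip":-0.06},{"rx":0,"ry":0,"rz":-0.6,"tx":0.7,"ty":-0.55,"tz":0,"grip":-0.06},{"rx":0,"ry":0,"rz":-0.6,"tx":0.72,"ty":-0.52,"tz":0,"grip":-0.06},{"rx":0,"ry":0,"rz":-0.6,"tx":0.74,"ty":-0.49,"tz":0,"grip":-0.06}]' 20; python3 plan.py 0.487 0.34 0.26 1.38
```

```text
time_s: 0.82
ee_pos: [0.2952, -0.2287, 0.2991]
eef_rot: [-3.136, -0.001, 0.732]
force: [0.7, 0.2, 0.7]
grip_width: 0.0504
t 0.82 pos [ 0.2952 -0.2287  0.2991] rpy [-3.1363e+00 -1.3000e-03  7.3160e-01] grip 0.0504 F [0.7 0.2 0.7]
0 t [ 0.77 -0.43  0.06] r [-0.   -0.   -0.55]
1 t [ 0.78 -0.4   0.06] r [-0.   -0.   -0.55]
2 t [ 0.8  -0.37  0.06] r [-0.   -0.   -0.55]
3 t [ 0.81 -0.34  0.06] r [-0.   -0.   -0.55]
4 t [ 0.83 -0.31  0.06] r [-0.   -0.   -0.55]
5 t [ 0.84 -0.28  0.06] r [-0.   -0.   -0.55]
6 t [ 0.85 -0.25  0.06] r [-0.   -0.   -0.55]
7 t [ 0.86 -0.22  0.06] r [-0.   -0.   -0.55]
8 t [ 0.86 -0.18  0.06] r [-0.   -0.   -0.55]
9 t [ 0.87 -0.15  0.06] r [-0.   -0.   -0.55]
10 t [ 0.87 -0.12  0.06] r [-0.   -0.   -0.55]
11 t [ 0.88 -0.08  0.06] r [-0.   -0.   -0.55]
12 t [ 0.88 -0.05  0.06] r [-0.   -0.   -0.55]
13 t [ 0.88 -0.02  0.06] r [-0.   -0.   -0.55]
14 t [0.88 0.02 0.06] r [-0.   -0.   -0.55]
15 t [0.88 0.05 0.06] r [-0.   -0.   -0.55]
16 t [0.88 0.08 0.06] r [-0.   -0.   -0.55]
```

```bash
python3 -m pendant '[{"rx":0,"ry":0,"rz":-0.6,"tx":0.78,"ty":-0.43,"tz":0.06,"grip":-0.06},{"rx":0,"ry":0,"rz":-0.6,"tx":0.79,"ty":-0.4,"tz":0.06,"grip":-0.06},{"rx":0,"ry":0,"rz":-0.6,"tx":0.8,"ty":-0.37,"tz":0.06,"grip":-0.06},{"rx":0,"ry":0,"rz":-0.6,"tx":0.81,"ty":-0.34,"tz":0.06,"grip":-0.06},{"rx":0,"ry":0,"rz":-0.6,"tx":0.83,"ty":-0.31,"tz":0.06,"grip":-0.06},{"rx":0,"ry":0,"rz":-0.6,"tx":0.84,"ty":-0.28,"tz":0.06,"grip":-0.06},{"rx":0,"ry":0,"rz":-0.6,"tx":0.85,"ty":-0.25,"tz":0.06,"grip":-0.06},{"rx":0,"ry":0,"rz":-0.6,"tx":0.86,"ty":-0.22,"tz":0.06,"grip":-0.06}]'; python3 plan.py 0.487 0.34 0.26 1.38
```

```text
time_s: 1.48
ee_pos: [0.381, 0.0557, 0.2813]
eef_rot: [-3.141, -0.004, 1.082]
force: [1.1, -1.5, 0.5]
grip_width: 0.0497
t 1.48 pos [0.381  0.0557 0.2813] rpy [-3.1415 -0.0038  1.0821] grip 0.0497 F [ 1.1 -1.5  0.5]
0 t [ 0.84 -0.11  0.06] r [ 0.   -0.01 -0.47]
1 t [ 0.84 -0.08  0.06] r [ 0.   -0.01 -0.47]
2 t [ 0.84 -0.06  0.06] r [ 0.   -0.01 -0.47]
3 t [ 0.84 -0.03  0.06] r [ 0.   -0.01 -0.47]
4 t [0.84 0.   0.06] r [ 0.   -0.01 -0.47]
5 t [0.84 0.03 0.06] r [ 0.   -0.01 -0.47]
6 t [0.84 0.06 0.06] r [ 0.   -0.01 -0.47]
7 t [0.84 0.08 0.06] r [ 0.   -0.01 -0.47]
8 t [0.84 0.11 0.06] r [ 0.   -0.01 -0.47]
```

```bash
python3 -m pendant '[{"rx":0,"ry":0,"rz":-0.5,"tx":0.84,"ty":-0.11,"tz":0.06,"grip":-0.06},{"rx":0,"ry":0,"rz":-0.5,"tx":0.84,"ty":-0.08,"tz":0.06,"grip":-0.06},{"rx":0,"ry":0,"rz":-0.5,"tx":0.84,"ty":-0.06,"tz":0.06,"grip":-0.06},{"rx":0,"ry":0,"rz":-0.5,"tx":0.84,"ty":-0.03,"tz":0.06,"grip":-0.06},{"rx":0,"ry":0,"rz":-0.5,"tx":0.84,"ty":0,"tz":0.06,"grip":-0.06},{"rx":0,"ry":0,"rz":-0.5,"tx":0.84,"ty":0.03,"tz":0.06,"grip":-0.06},{"rx":0,"ry":0,"rz":-0.5,"tx":0.6,"ty":0.06,"tz":0,"grip":-0.06},{"rx":0,"ry":0,"rz":0,"tx":0,"ty":0,"tz":0,"grip":-0.06}]'
cat > snap.py <<'E'
import sys;from h import *
from station import ctrl
n,cam=sys.argv[1],sys.argv[2]
c=ctrl.camera(cam);pickle.dump(c,open(n+".pkl","wb"));cv2.imwrite(f"pics/{n}.png",c["pixels"])
E
python3 snap.py w1 wrist;python3 plan.py 0.487 0.34 0.26 1.38
```

```text
time_s: 2.15
ee_pos: [0.4588, 0.2863, 0.2649]
eef_rot: [-3.141, -0.003, 1.348]
force: [-0.3, -1.3, -0.3]
grip_width: 0.0497
t 2.2 pos [0.4583 0.2849 0.2647] rpy [-3.1408e+00 -2.3000e-03  1.3464e+00] grip 0.05 F [-0.8  0.2 -0.5]
0 t [0.75 0.2  0.06] r [-0.01 -0.02 -0.24]
1 t [0.75 0.21 0.06] r [-0.01 -0.02 -0.24]
```

View pics/w1.png

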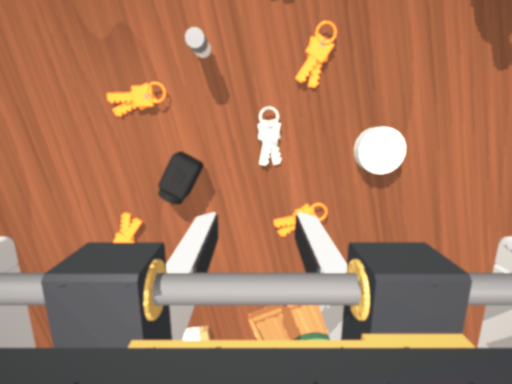

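Run:
```python
from h import *
c=ld("w1");crop(c,225,90,315,180,6,"w1k.png")
I=c["pixels"].astype(int);m=np.zeros(I.shape[:2],bool)
sub=I[95:175,240:300];mm=(sub.min(2)>150);v,u=np.nonzero(mm);u=u+240;v=v+95
X=np.array([at(c,a,b,.004) for a,b in zip(u,v)])[:,:2];print(len(u),u.min(),u.max(),v.min(),v.max())
mu=X.mean(0);w,V=np.linalg.eigh(np.cov((X-mu).T));d=V[:,1];d*=-np.sign(d[1]);t=(X-mu)@d
print("axis yaw",np.arctan2(d[1],d[0]),"len",t.min(),t.max(),"mid from ring",mu+d*(t.min()+.027),"from tip",mu+d*(t.max()-.039))
# tin & light rough
for n,p,z in [("tin top",(380,148),.02)]:print(n,at(c,*p,z))
for p in [(177,153),(202,163),(160,193),(184,203)]:print("light",at(c,*p,.016))
```

```text
1043 257 281 106 165
axis yaw -1.7537603061121014 len -0.035235928542007584 0.03194372418182108 mid from ring [0.48480306 0.33894476] from tip [0.48458843 0.33778479]
tin top [0.60096205 0.29303268 0.02      ]
light [0.37758908 0.33775465 0.016     ]
light [0.40220534 0.32047358 0.016     ]
light [0.34505138 0.29732694 0.016     ]
light [0.3690518  0.27942011 0.016     ]
```

View pics/w1k.png

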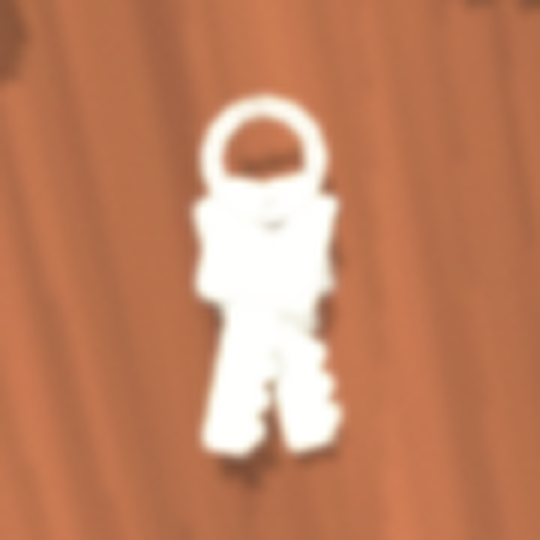

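The crop confirms it: two steel blades on one ring, centred at about (269,135). The keys' middle is at (0.4855, 0.339) and the measured length is 67 mm against 66 mm expected. Next I go down to grasp.

```bash
python3 -m pendant '[{"rx":0,"ry":0,"rz":-0.3,"tx":0.7,"ty":0.2,"tz":0.06,"grip":-0.06},{"rx":0,"ry":0,"rz":-0.3,"tx":0.7,"ty":0.2,"tz":0.3,"grip":-0.06},{"rx":0,"ry":0,"rz":0,"tx":0.1,"ty":0,"tz":0.8,"grip":-0.06},{"rx":0,"ry":0,"rz":0,"tx":0,"ty":0,"tz":0.8,"grip":-0.06},{"rx":0,"ry":0,"rz":0,"tx":0,"ty":0,"tz":0.4,"grip":-0.06},{"rx":0,"ry":0,"rz":0,"tx":0,"ty":0,"tz":0,"grip":-0.06}]';python3 plan.py 0.4855 0.339 0.099 1.388
```

```text
time_s: 2.7
ee_pos: [0.4873, 0.3387, 0.1677]
eef_rot: [3.141, -0.002, 1.385]
force: [0.4, 0.2, -0.5]
grip_width: 0.0499
t 2.7 pos [0.4873 0.3387 0.1677] rpy [ 3.1411e+00 -2.4000e-03  1.3848e+00] grip 0.0499 F [ 0.4  0.2 -0.5]
0 t [-0.   -0.02  0.86] r [ 0.   -0.02 -0.02]
1 t [-0.   -0.02  0.86] r [ 0.   -0.02 -0.02]
```

```bash
python3 -m pendant '[{"rx":0,"ry":0,"rz":0,"tx":0,"ty":-0.05,"tz":0.7,"grip":-0.06},{"rx":0,"ry":0,"rz":0,"tx":0,"ty":0,"tz":0.6,"grip":-0.06},{"rx":0,"ry":0,"rz":0,"tx":0,"ty":0,"tz":0.3,"grip":-0.06},{"rx":0,"ry":0,"rz":0,"tx":0,"ty":0,"tz":0,"grip":-0.06}]';python3 plan.py 0.4855 0.339 0.099 1.388
```

```text
time_s: 3.03
ee_pos: [0.4864, 0.3368, 0.1055]
eef_rot: [3.139, -0.004, 1.381]
force: [-1.0, 0.0, -0.9]
grip_width: 0.0494
t 3.03 pos [0.4864 0.3368 0.1055] rpy [ 3.1388 -0.0041  1.3806] grip 0.0494 F [-1.   0.  -0.9]
0 t [ 0.05 -0.03  0.16] r [ 0.04 -0.06 -0.11]
```

```bash
python3 -m pendant '[{"rx":0,"ry":0,"rz":-0.1,"tx":0.05,"ty":-0.02,"tz":0.17,"grip":-0.06},{"rx":0,"ry":0,"rz":0,"tx":0,"ty":0,"tz":0,"grip":1},{"rx":0,"ry":0,"rz":0,"tx":0,"ty":0,"tz":0,"grip":1},{"rx":0,"ry":0,"rz":0,"tx":0,"ty":0,"tz":0,"grip":1},{"rx":0,"ry":0,"rz":0,"tx":0,"ty":0,"tz":0,"grip":1},{"rx":0,"ry":0,"rz":0,"tx":0,"ty":0,"tz":0,"grip":1},{"rx":0,"ry":0,"rz":0,"tx":0,"ty":0,"tz":0,"grip":1}]' 20;python3 plan.py 0.4855 0.339 0.2 1.388
```

```text
time_s: 3.62
ee_pos: [0.4883, 0.3397, 0.1058]
eef_rot: [3.132, -0.01, 1.387]
force: [0.7, 0.0, 0.1]
grip_width: 0.0136
t 3.62 pos [0.4883 0.3397 0.1058] rpy [ 3.1324 -0.0099  1.3871] grip 0.0136 F [0.7 0.  0.1]
0 t [-0.   -0.01 -0.79] r [ 0.04 -0.05 -0.  ]
1 t [-0.   -0.02 -0.79] r [ 0.04 -0.05 -0.  ]
2 t [-0.01 -0.02 -0.79] r [ 0.04 -0.05 -0.  ]
```

```bash
python3 snap.py w2 wrist; python3 snap.py s2 scene
python3 - <<'E'
from h import *
crop(ld("s2"),260,110,380,200,6,"s2k.png")
from station import ctrl;o=ctrl.get_obs();print(o["grip_width"],o["ee_pos"],o["force"])
E
```

```text
0.005177496373494523 [0.48820003 0.33972444 0.10556331] [-4.09219196  0.52248535  8.8568502 ]
```

View pics/w2.png

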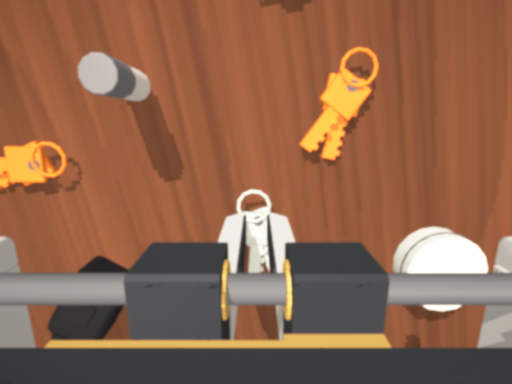

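View pics/s2k.png

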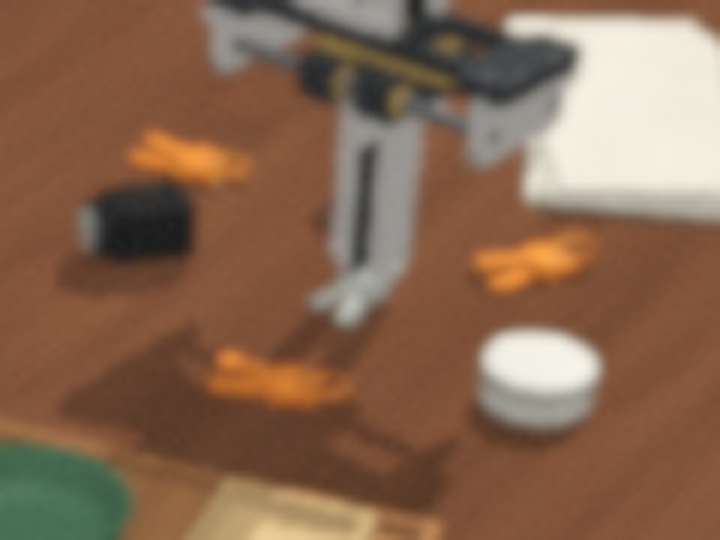

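The fingers closed just above the keys because the tips were at about 8.5 mm. I'll open, go lower and retry.

```bash
python3 -m pendant '[{"rx":0,"ry":0,"rz":0,"tx":0,"ty":0,"tz":-0.3,"grip":-0.06},{"rx":0,"ry":0,"rz":0,"tx":0,"ty":0,"tz":0,"grip":-0.06},{"rx":0,"ry":0,"rz":0,"tx":0,"ty":0,"tz":0,"grip":-0.06},{"rx":0,"ry":0,"rz":0,"tx":0,"ty":0,"tz":0,"grip":-0.06},{"rx":0,"ry":0,"rz":0,"tx":0,"ty":0,"tz":0,"grip":-0.06},{"rx":0,"ry":0,"rz":0,"tx":0,"ty":0,"tz":0,"grip":-0.06}]';python3 plan.py 0.4855 0.339 0.099 1.388; python3 snap.py w3 wrist
```

```text
time_s: 4.22
ee_pos: [0.4882, 0.3396, 0.1193]
eef_rot: [3.132, -0.01, 1.387]
force: [0.1, -0.3, -1.1]
grip_width: 0.0419
t 4.22 pos [0.4882 0.3396 0.1193] rpy [ 3.132  -0.0102  1.3872] grip 0.0419 F [ 0.1 -0.3 -1.1]
0 t [-0.03 -0.07  0.51] r [ 0.14 -0.15 -0.01]
```

View pics/w3.png

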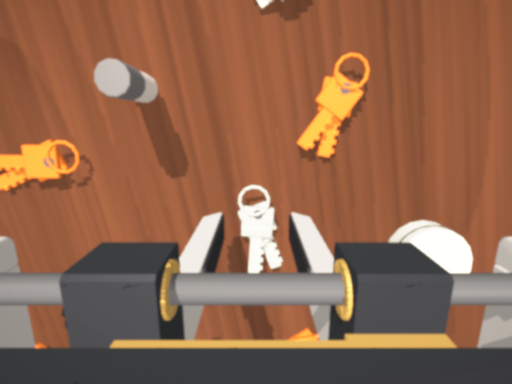

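```bash
python3 -m pendant '[{"rx":0.14,"ry":-0.15,"rz":0,"tx":-0.03,"ty":-0.07,"tz":0.3,"grip":-0.06},{"rx":0,"ry":0,"rz":0,"tx":0,"ty":0,"tz":0.25,"grip":-0.06},{"rx":0,"ry":0,"rz":0,"tx":0,"ty":0,"tz":0.05,"grip":-0.06}]';python3 plan.py 0.4855 0.339 0.099 1.388
```

```text
time_s: 4.52
ee_pos: [0.4858, 0.3395, 0.097]
eef_rot: [3.141, -0.0, 1.387]
force: [-21.6, -14.9, 70.5]
grip_width: 0.0499
t 4.52 pos [0.4858 0.3395 0.097 ] rpy [ 3.1408e+00 -4.0000e-04  1.3873e+00] grip 0.0499 F [-21.6 -14.9  70.5]
0 t [-0.01 -0.   -0.05] r [ 0.01 -0.01 -0.01]
```

```bash
python3 -m pendant '[{"rx":0,"ry":0,"rz":0,"tx":0,"ty":0,"tz":-0.06,"grip":-0.06}]';python3 plan.py 0.4855 0.339 0.099 1.388
```

```text
time_s: 4.6
ee_pos: [0.4856, 0.3395, 0.0992]
eef_rot: [3.141, 0.0, 1.387]
force: [-0.1, -0.0, -0.2]
grip_width: 0.0499
t 4.6 pos [0.4856 0.3395 0.0992] rpy [3.1412e+00 1.0000e-04 1.3873e+00] grip 0.0499 F [-0.1 -0.  -0.2]
0 t [-0.01 -0.    0.01] r [ 0.01  0.   -0.01]
```

```bash
python3 -m pendant '[{"rx":0,"ry":0,"rz":0,"tx":0,"ty":0,"tz":0,"grip":1},{"rx":0,"ry":0,"rz":0,"tx":0,"ty":0,"tz":0,"grip":1},{"rx":0,"ry":0,"rz":0,"tx":0,"ty":0,"tz":0,"grip":1},{"rx":0,"ry":0,"rz":0,"tx":0,"ty":0,"tz":0,"grip":1},{"rx":0,"ry":0,"rz":0,"tx":0,"ty":0,"tz":0,"grip":1},{"rx":0,"ry":0,"rz":0,"tx":0,"ty":0,"tz":0,"grip":1}]' 20;python3 snap.py w4 wrist;python3 plan.py 0.4855 0.339 0.2 1.388
```

```text
time_s: 5.1
ee_pos: [0.486, 0.3396, 0.0975]
eef_rot: [3.141, 0.0, 1.387]
force: [-3.9, -1.8, 10.4]
grip_width: 0.0249
t 5.15 pos [0.486  0.3396 0.0975] rpy [3.1408e+00 3.0000e-04 1.3874e+00] grip 0.0251 F [-2.8 -2.7 10.3]
0 t [-0.01 -0.   -0.85] r [ 0.  0. -0.]
1 t [-0.01 -0.   -0.85] r [ 0.  0. -0.]
2 t [-0.01 -0.   -0.85] r [ 0.  0. -0.]
```

View pics/w4.png

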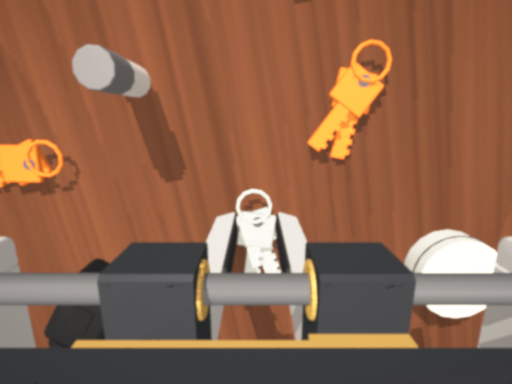

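```bash
python3 -m pendant '[{"rx":0,"ry":0,"rz":0,"tx":0,"ty":0,"tz":-0.3,"grip":1},{"rx":0,"ry":0,"rz":0,"tx":0,"ty":0,"tz":-0.8,"grip":1},{"rx":0,"ry":0,"rz":0,"tx":0,"ty":0,"tz":-0.8,"grip":1},{"rx":0,"ry":0,"rz":0,"tx":-0.5,"ty":0,"tz":-0.4,"grip":1},{"rx":0,"ry":0,"rz":0,"tx":-0.8,"ty":0,"tz":0,"grip":1}]' 25;python3 plan.py 0.4816 0.040 0.2 1.388
```

```text
time_s: 5.57
ee_pos: [0.4754, 0.2902, 0.1905]
eef_rot: [-3.137, 0.005, 1.391]
force: [0.4, -0.4, 0.6]
grip_width: 0.0244
t 5.57 pos [0.4754 0.2902 0.1905] rpy [-3.1375  0.0045  1.3911] grip 0.0244 F [ 0.4 -0.4  0.6]
0 t [-0.88  0.18 -0.03] r [-0.01  0.01  0.01]
1 t [-0.88  0.18 -0.03] r [-0.01  0.01  0.01]
2 t [-0.87  0.18 -0.03] r [-0.01  0.01  0.01]
3 t [-0.87  0.18 -0.03] r [-0.01  0.01  0.01]
4 t [-0.87  0.18 -0.03] r [-0.01  0.01  0.01]
5 t [-0.87  0.18 -0.03] r [-0.01  0.01  0.01]
6 t [-0.87  0.18 -0.03] r [-0.01  0.01  0.01]
```

```bash
python3 -m pendant '[{"rx":0,"ry":0,"rz":0,"tx":-0.85,"ty":0.18,"tz":-0.03,"grip":1},{"rx":0,"ry":0,"rz":0,"tx":-0.85,"ty":0.18,"tz":-0.03,"grip":1},{"rx":0,"ry":0,"rz":0,"tx":-0.85,"ty":0.18,"tz":-0.03,"grip":1},{"rx":0,"ry":0,"rz":0,"tx":-0.85,"ty":0.18,"tz":-0.03,"grip":1},{"rx":0,"ry":0,"rz":0,"tx":-0.85,"ty":0.18,"tz":-0.03,"grip":1},{"rx":0,"ry":0,"rz":0,"tx":-0.8,"ty":0.15,"tz":-0.03,"grip":1},{"rx":0,"ry":0,"rz":0,"tx":-0.3,"ty":0.1,"tz":0,"grip":1},{"rx":0,"ry":0,"rz":0,"tx":0,"ty":0,"tz":0,"grip":1}]';python3 snap.py t5 top;python3 snap.py w5 wrist;python3 plan.py 0.4816 0.040 0.15 1.388
```

```text
time_s: 6.23
ee_pos: [0.4797, 0.0589, 0.201]
eef_rot: [-3.138, 0.004, 1.391]
force: [0.4, -0.2, -0.1]
grip_width: 0.0244
t 6.33 pos [0.4796 0.0609 0.2008] rpy [-3.1381  0.0042  1.3929] grip 0.0242 F [ 0.3  0.1 -0.4]
0 t [-0.25  0.07  0.64] r [-0.03  0.03  0.04]
1 t [-0.25  0.07  0.64] r [-0.03  0.03  0.04]
```

View pics/w5.png

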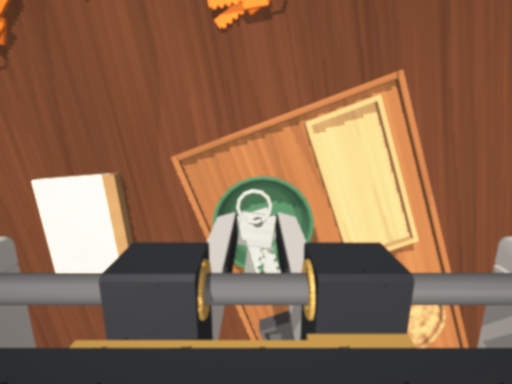

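Run:
```python
from h import *
c=ld("w5")
print(np.round(px(c,(.4805,.034,.036)),1))
pts=[px(c,(.4805+.046*np.cos(a),.034+.046*np.sin(a),.036)) for a in np.linspace(0,6.28,60)]
im=c["pixels"].copy();cv2.polylines(im,[np.int32(np.round(pts))],True,(0,0,255))
y=.17;x=np.array([np.cos(y),np.sin(y),0]);yy=np.array([-np.sin(y),np.cos(y),0])
def rect(cx,cy,z,a,b):
    return [px(c,np.array([cx,cy,z])+i*a*x+j*b*yy) for i,j in [(1,1),(1,-1),(-1,-1),(-1,1)]]
cv2.polylines(im,[np.int32(np.round(rect(.5796,.0505,.02,.034,.072)))],True,(255,0,0))
cv2.imwrite("pics/w5o.png",im)
```

```text
[263.9 225.5]
```

View pics/w5o.png

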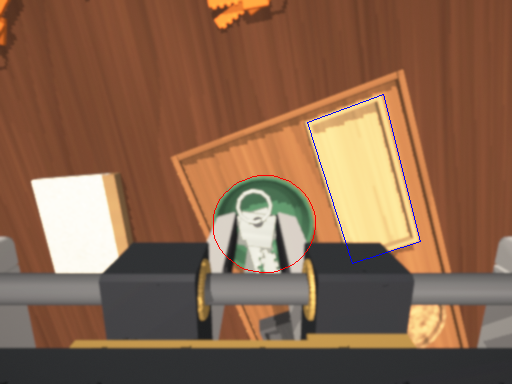

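```bash
python3 -m pendant '[{"rx":0,"ry":0,"rz":0.1,"tx":-0.4,"ty":0.1,"tz":0.3,"grip":1},{"rx":0,"ry":0,"rz":0,"tx":-0.1,"ty":0.05,"tz":0.6,"grip":1},{"rx":0,"ry":0,"rz":0,"tx":0,"ty":0,"tz":0.5,"grip":1},{"rx":0,"ry":0,"rz":0,"tx":0,"ty":0,"tz":0.1,"grip":1}]';python3 plan.py 0.481 0.0405 0.125 1.388
```

```text
time_s: 6.67
ee_pos: [0.4826, 0.0439, 0.1405]
eef_rot: [3.141, 0.003, 1.39]
force: [-0.5, 0.0, -1.4]
grip_width: 0.0244
t 6.67 pos [0.4826 0.0439 0.1405] rpy [3.1414e+00 2.7000e-03 1.3903e+00] grip 0.0244 F [-0.5  0.  -1.4]
0 t [-0.09 -0.02  0.39] r [0.   0.04 0.03]
```

```bash
python3 -m pendant '[{"rx":0,"ry":0,"rz":0,"tx":-0.1,"ty":-0.03,"tz":0.25,"grip":1},{"rx":0,"ry":0,"rz":0,"tx":0,"ty":0,"tz":0.1,"grip":1}]';python3 plan.py 0.481 0.0405 0.118 1.388
```

```text
time_s: 6.83
ee_pos: [0.4806, 0.0424, 0.1258]
eef_rot: [-3.14, 0.003, 1.393]
force: [-0.4, 0.8, -0.5]
grip_width: 0.0244
t 6.83 pos [0.4806 0.0424 0.1258] rpy [-3.1402e+00  2.8000e-03  1.3931e+00] grip 0.0244 F [-0.4  0.8 -0.5]
0 t [-0.04  0.02  0.2 ] r [-0.02  0.04  0.07]
```

```bash
python3 -m pendant '[{"rx":0,"ry":0,"rz":0,"tx":-0.04,"ty":0,"tz":0.07,"grip":1}]';python3 -m pendant '[{"rx":0,"ry":0,"rz":0,"tx":0,"ty":0,"tz":0.06,"grip":1}]'
```

```text
time_s: 6.92
ee_pos: [0.4804, 0.0419, 0.1232]
eef_rot: [-3.14, 0.003, 1.394]
force: [0.3, -0.0, 0.5]
grip_width: 0.0244
time_s: 7.0
ee_pos: [0.4806, 0.0424, 0.121]
eef_rot: [-3.14, 0.003, 1.395]
force: [-1.0, 0.6, -0.2]
grip_width: 0.0241
```

```bash
python3 -m pendant '[{"rx":0,"ry":0,"rz":0,"tx":0,"ty":0,"tz":0.05,"grip":1}]'; python3 snap.py w6 wrist
```

```text
time_s: 7.08
ee_pos: [0.4808, 0.0429, 0.1194]
eef_rot: [-3.141, 0.002, 1.396]
force: [-0.5, 0.7, 0.7]
grip_width: 0.0245
```

View pics/w6.png

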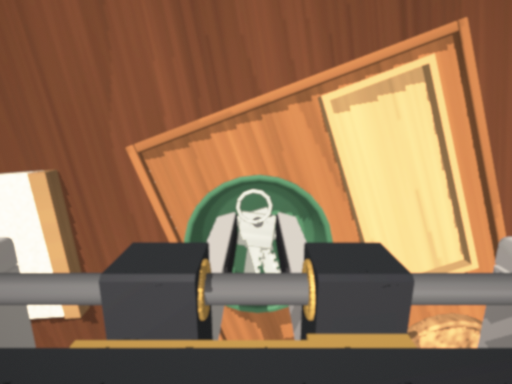

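```bash
python3 -m pendant '[{"rx":0,"ry":0,"rz":0,"tx":-0.05,"ty":0,"tz":0.06,"grip":1}]';python3 -m pendant '[{"rx":0,"ry":0,"rz":0,"tx":-0.05,"ty":0,"tz":0.05,"grip":1}]'
```

```text
time_s: 7.22
ee_pos: [0.4807, 0.0412, 0.1173]
eef_rot: [3.141, 0.002, 1.396]
force: [0.4, -0.1, -0.3]
grip_width: 0.0245
time_s: 7.3
ee_pos: [0.4805, 0.0392, 0.1155]
eef_rot: [3.141, 0.002, 1.396]
force: [0.5, 0.2, -0.5]
grip_width: 0.0243
```

```bash
python3 -m pendant '[{"rx":0,"ry":0,"rz":0,"tx":0.02,"ty":0,"tz":0.04,"grip":1}]';python3 -m pendant '[{"rx":0,"ry":0,"rz":0,"tx":0.02,"ty":0,"tz":0.04,"grip":1}]'
```

```text
time_s: 7.38
ee_pos: [0.4807, 0.0397, 0.1139]
eef_rot: [3.14, 0.002, 1.396]
force: [0.4, 0.2, -0.5]
grip_width: 0.0247
time_s: 7.47
ee_pos: [0.4809, 0.0404, 0.1123]
eef_rot: [3.14, 0.002, 1.396]
force: [0.1, 1.0, 0.6]
grip_width: 0.0242
```

```bash
python3 snap.py w7 wrist; python3 snap.py s7 scene;python3 - <<'E'
from h import *
a=ld("w7")["pixels"][170:320,170:350];b=ld("s7")["pixels"][140:240,210:330]
cv2.imwrite("pics/w7k.png",np.hstack([cv2.resize(a,(400,333)),cv2.resize(b,(400,333),interpolation=2)]))
E
```

```text
(no output)
```

View pics/w7k.png

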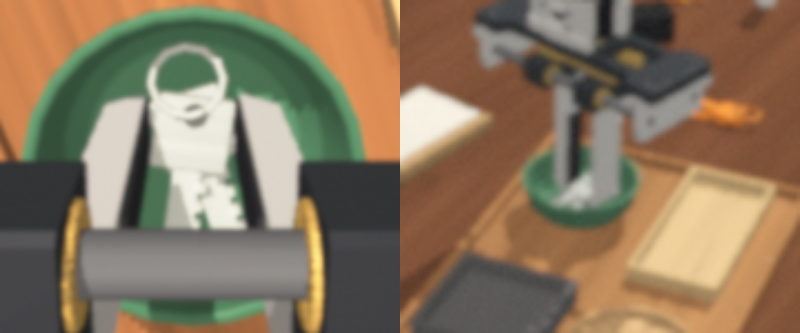

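```bash
python3 -m pendant '[{"rx":0,"ry":0,"rz":0,"tx":-0.02,"ty":0,"tz":0.03,"grip":1},{"rx":0,"ry":0,"rz":0,"tx":0,"ty":0,"tz":0,"grip":0.4},{"rx":0,"ry":0,"rz":0,"tx":0,"ty":0,"tz":0,"grip":0.25},{"rx":0,"ry":0,"rz":0,"tx":0,"ty":0,"tz":0,"grip":0.25}]';python3 plan.py 0.481 0.0405 0.2 1.388
```

```text
time_s: 7.9
ee_pos: [0.4807, 0.0397, 0.111]
eef_rot: [3.14, 0.002, 1.396]
force: [0.4, 0.3, 0.1]
grip_width: 0.0345
t 7.9 pos [0.4807 0.0397 0.111 ] rpy [3.1405e+00 2.1000e-03 1.3959e+00] grip 0.0345 F [0.4 0.3 0.1]
0 t [ 0.01  0.   -0.74] r [0.01 0.01 0.04]
1 t [ 0.01  0.   -0.74] r [0.01 0.01 0.04]
2 t [ 0.01  0.   -0.74] r [0.01 0.01 0.04]
```

```bash
python3 -m pendant '[{"rx":0,"ry":0,"rz":0,"tx":0,"ty":0,"tz":-0.3,"grip":0.25},{"rx":0,"ry":0,"rz":0,"tx":0,"ty":0,"tz":-0.7,"grip":0.25},{"rx":0,"ry":0,"rz":0,"tx":0,"ty":0,"tz":-0.7,"grip":0.1},{"rx":0,"ry":0,"rz":0,"tx":0,"ty":0,"tz":-0.7,"grip":0},{"rx":0,"ry":0,"rz":0,"tx":0,"ty":0,"tz":-0.5,"grip":0}]';python3 snap.py w8 wrist;python3 plan.py 0.374 0.307 0.26 0.88
```

```text
time_s: 8.32
ee_pos: [0.479, 0.0398, 0.2273]
eef_rot: [-3.134, 0.004, 1.396]
force: [0.0, 0.7, 0.0]
grip_width: 0.0462
t 8.37 pos [0.48   0.0398 0.2306] rpy [-3.1383e+00  3.1000e-03  1.3958e+00] grip 0.0468 F [ 0.1 -0.6  4.5]
0 t [ 0.68 -0.42 -0.08] r [-0.    0.01  0.82]
1 t [ 0.65 -0.46 -0.08] r [-0.    0.01  0.82]
2 t [ 0.63 -0.49 -0.08] r [-0.    0.01  0.82]
3 t [ 0.6  -0.53 -0.08] r [-0.    0.01  0.82]
4 t [ 0.57 -0.56 -0.08] r [-0.    0.01  0.82]
5 t [ 0.53 -0.59 -0.08] r [-0.    0.01  0.82]
6 t [ 0.5  -0.62 -0.08] r [-0.    0.01  0.82]
7 t [ 0.46 -0.65 -0.08] r [-0.    0.01  0.82]
8 t [ 0.42 -0.68 -0.08] r [-0.    0.01  0.82]
```

View pics/w8.png

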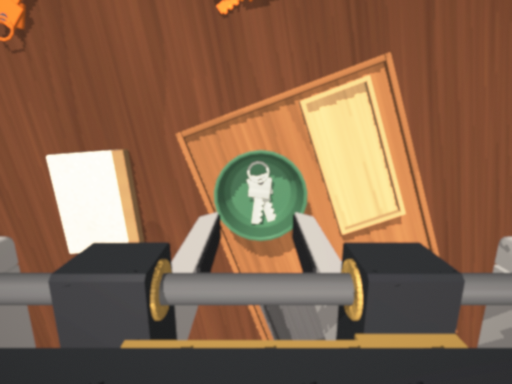

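The keys are lying in the bowl at about (261,192). The light is next.

```bash
python3 -m pendant '[{"rx":0,"ry":0,"rz":0.85,"tx":0.68,"ty":-0.42,"tz":-0.08,"grip":-0.28},{"rx":0,"ry":0,"rz":0.85,"tx":0.65,"ty":-0.46,"tz":-0.08,"grip":-0.28},{"rx":0,"ry":0,"rz":0.85,"tx":0.63,"ty":-0.49,"tz":-0.08,"grip":-0.28},{"rx":0,"ry":0,"rz":0.85,"tx":0.6,"ty":-0.53,"tz":-0.08,"grip":-0.28},{"rx":0,"ry":0,"rz":0.85,"tx":0.57,"ty":-0.56,"tz":-0.08,"grip":-0.28},{"rx":0,"ry":0,"rz":0.85,"tx":0.53,"ty":-0.59,"tz":-0.08,"grip":-0.28},{"rx":0,"ry":0,"rz":0.85,"tx":0.3,"ty":-0.4,"tz":-0.08,"grip":-0.28},{"rx":0,"ry":0,"rz":0,"tx":0,"ty":0,"tz":0,"grip":-0.28}]';python3 snap.py w9 wrist;python3 plan.py 0.374 0.307 0.26 0.88
```

```text
time_s: 9.03
ee_pos: [0.4011, 0.2442, 0.2562]
eef_rot: [3.138, -0.001, 0.956]
force: [1.0, -0.7, -0.0]
grip_width: 0.0602
t 9.08 pos [0.4015 0.243  0.2559] rpy [ 3.1378e+00 -8.0000e-04  9.5890e-01] grip 0.0601 F [-0.7 -0.6  0.5]
0 t [ 0.46 -0.74 -0.05] r [ 0.03 -0.01  0.57]
1 t [ 0.43 -0.76 -0.05] r [ 0.03 -0.01  0.57]
```

View pics/w9.png

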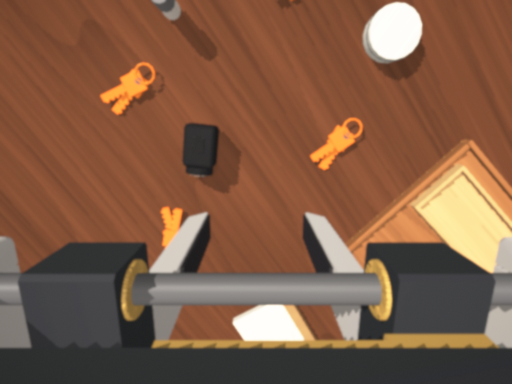

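```bash
cat > fitbox.py <<'E'
from h import *
from scipy.optimize import minimize
def fit(c,box,thr,x0,dims,zc,name):
    u0,v0,u1,v1=box
    K=4
    I=cv2.resize(c["pixels"][v0:v1,u0:u1],None,fx=K,fy=K,interpolation=2).astype(int)
    m=(thr(I)).astype(np.uint8)
    n,l,st,_=cv2.connectedComponentsWithStats(m);k=1+st[1:,4].argmax();m=(l==k).astype(np.uint8)
    def hull(p):
        x,y,a=p;C,S=np.cos(a),np.sin(a);q=[]
        for i in(-1,1):
            for j in(-1,1):
                for k in(-1,1):
                    dx,dy=i*dims[0]/2,j*dims[1]/2
                    q.append((px(c,[x+C*dx-S*dy,y+S*dx+C*dy,zc+k*dims[2]/2])+.5-[u0,v0])*K)
        return cv2.convexHull(np.int32(np.round(np.array(q)*16)))
    def cost(p):
        a=np.zeros_like(m);cv2.fillConvexPoly(a,hull(p),1,shift=4);return (a^m).sum()/m.sum()
    r=minimize(cost,x0,method="Nelder-Mead",options=dict(initial_simplex=[x0,np.add(x0,[.01,0,0]),np.add(x0,[0,.01,0]),np.add(x0,[0,0,.15])],maxiter=400))
    print(name,np.round(r.x,4),"xor",round(r.fun,3))
    im=I.astype(np.uint8).copy();h=np.int32(hull(r.x)/16);cv2.polylines(im,[h],True,(0,0,255));cs,_=cv2.findContours(m,0,2);cv2.drawContours(im,cs,-1,(0,255,0));cv2.imwrite(f"pics/{name}.png",im)
    return r.x
E
python3 - <<'E'
from fitbox import *
c=ld("w9")
fit(c,(165,110,240,190),lambda I:(I.max(2)<45),[.374,.307,.88],(.054,.034,.032),.016,"fitlight")
t=ld("top0");fit(t,(125,205,175,250),lambda I:(I.max(2)<50),[.374,.307,.88],(.054,.034,.032),.016,"fitlightT")
E
```

```text
fitlight [0.3852 0.2954 0.3214] xor 4.041
fitlightT [0.3746 0.3085 1.0713] xor 0.562
```

View pics/fitlight.png

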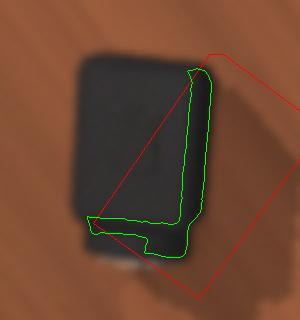

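Bad threshold. I'll use saturation, since the light is neutral dark and the wood is brown.

Run:
```python
from fitbox import *
c=ld("w9");g=lambda I:(I[...,2]-I[...,0]<18)&(I.max(2)<200)
fit(c,(165,110,240,190),g,[.374,.307,.88],(.054,.034,.032),.016,"fitlight")
t=ld("top0");fit(t,(125,205,175,250),lambda I:(I[...,2]-I[...,0]<18),[.374,.307,.88],(.054,.034,.032),.016,"fitlightT")
```

```text
fitlight [0.3735 0.3075 0.8658] xor 0.263
fitlightT [0.3741 0.3073 1.0691] xor 0.414
```

View pics/fitlight.png

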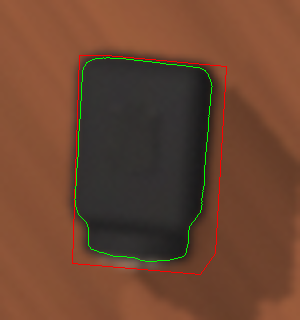

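```bash
python3 -m pendant '[{"rx":0,"ry":0,"rz":0.65,"tx":0.46,"ty":-0.74,"tz":0.1,"grip":-0.28},{"rx":0,"ry":0,"rz":0.65,"tx":0.43,"ty":-0.75,"tz":0.5,"grip":-0.28},{"rx":0,"ry":0,"rz":0,"tx":0,"ty":0,"tz":0.8,"grip":-0.28},{"rx":0,"ry":0,"rz":0,"tx":0,"ty":0,"tz":0.5,"grip":-0.28},{"rx":0,"ry":0,"rz":0,"tx":0,"ty":0,"tz":0,"grip":-0.28}]';python3 plan.py 0.3735 0.3075 0.106 0.868
```

```text
time_s: 9.5
ee_pos: [0.3766, 0.3059, 0.1775]
eef_rot: [3.136, -0.005, 0.869]
force: [-0.8, -0.3, -0.2]
grip_width: 0.0602
t 9.5 pos [0.3766 0.3059 0.1775] rpy [ 3.1357 -0.0048  0.8692] grip 0.0602 F [-0.8 -0.3 -0.2]
0 t [-0.01 -0.05  0.89] r [ 0.04 -0.03  0.01]
1 t [-0.01 -0.05  0.89] r [ 0.04 -0.03  0.01]
```

```bash
python3 -m pendant '[{"rx":0.08,"ry":-0.06,"rz":0,"tx":0,"ty":-0.1,"tz":0.7,"grip":-0.28},{"rx":0,"ry":0,"rz":0,"tx":0,"ty":0,"tz":0.7,"grip":-0.28},{"rx":0,"ry":0,"rz":0,"tx":0,"ty":0,"tz":0.2,"grip":-0.28},{"rx":0,"ry":0,"rz":0,"tx":0,"ty":0,"tz":0,"grip":-0.28}]';python3 plan.py 0.3735 0.3075 0.106 0.868
```

```text
time_s: 9.83
ee_pos: [0.3769, 0.3058, 0.1139]
eef_rot: [3.141, -0.002, 0.871]
force: [-0.5, -0.1, -0.3]
grip_width: 0.0601
t 9.83 pos [0.3769 0.3058 0.1139] rpy [ 3.1406e+00 -2.0000e-03  8.7080e-01] grip 0.0601 F [-0.5 -0.1 -0.3]
0 t [-0.02 -0.09  0.2 ] r [ 0.01 -0.03  0.04]
```

```bash
python3 -m pendant '[{"rx":0,"ry":0,"rz":0,"tx":0,"ty":-0.1,"tz":0.16,"grip":-0.28},{"rx":0,"ry":0,"rz":0,"tx":0,"ty":-0.02,"tz":0.05,"grip":0},{"rx":0,"ry":0,"rz":0,"tx":0,"ty":0,"tz":0,"grip":1},{"rx":0,"ry":0,"rz":0,"tx":0,"ty":0,"tz":0,"grip":1},{"rx":0,"ry":0,"rz":0,"tx":0,"ty":0,"tz":0,"grip":1},{"rx":0,"ry":0,"rz":0,"tx":0,"ty":0,"tz":0,"grip":1},{"rx":0,"ry":0,"rz":0,"tx":0,"ty":0,"tz":0,"grip":1}]' 20;python3 plan.py 0.3735 0.3075 0.2 0.868;python3 snap.py w10 wrist
```

```text
time_s: 10.42
ee_pos: [0.3758, 0.3094, 0.1111]
eef_rot: [3.138, -0.009, 0.871]
force: [-0.1, 0.3, -1.6]
grip_width: 0.0339
t 10.42 pos [0.3758 0.3094 0.1111] rpy [ 3.1385 -0.0093  0.8707] grip 0.0339 F [-0.1  0.3 -1.6]
0 t [-0.02 -0.   -0.74] r [ 0.01 -0.04  0.01]
1 t [-0.02 -0.   -0.74] r [ 0.01 -0.04  0.01]
2 t [-0.02 -0.   -0.74] r [ 0.01 -0.04  0.01]
```

View pics/w10.png

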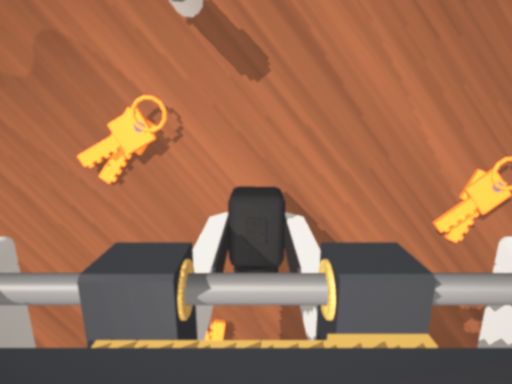

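```bash
python3 -m pendant '[{"rx":0,"ry":0,"rz":0,"tx":0,"ty":0,"tz":-0.4,"grip":1},{"rx":0,"ry":0,"rz":0,"tx":0,"ty":0,"tz":-0.8,"grip":1},{"rx":0,"ry":0,"rz":0,"tx":0,"ty":0,"tz":-0.8,"grip":1},{"rx":0,"ry":0,"rz":0,"tx":0,"ty":0,"tz":-0.6,"grip":1}]' 25;python3 plan.py 0.506 -0.117 0.22 0.17
```

```text
time_s: 10.8
ee_pos: [0.3731, 0.3076, 0.2138]
eef_rot: [3.141, 0.002, 0.871]
force: [0.2, 0.6, -0.5]
grip_width: 0.0336
t 10.8 pos [0.3731 0.3076 0.2138] rpy [3.1413e+00 1.7000e-03 8.7070e-01] grip 0.0336 F [ 0.2  0.6 -0.5]
0 t [-0.46  0.72 -0.01] r [0.   0.   0.77]
1 t [-0.42  0.75 -0.01] r [0.   0.   0.77]
2 t [-0.38  0.77 -0.01] r [0.   0.   0.77]
3 t [-0.34  0.79 -0.01] r [0.   0.   0.77]
4 t [-0.29  0.8  -0.01] r [0.   0.   0.77]
5 t [-0.25  0.82 -0.01] r [0.   0.   0.77]
6 t [-0.21  0.83 -0.01] r [0.   0.   0.77]
7 t [-0.16  0.84 -0.01] r [0.   0.   0.77]
8 t [-0.12  0.85 -0.01] r [0.   0.   0.77]
9 t [-0.07  0.85 -0.01] r [0.   0.   0.77]
10 t [-0.02  0.86 -0.01] r [0.   0.   0.77]
11 t [ 0.02  0.86 -0.01] r [0.   0.   0.77]
12 t [ 0.07  0.85 -0.01] r [0.   0.   0.77]
```

```bash
python3 -m pendant '[{"rx":0,"ry":0,"rz":0.8,"tx":-0.45,"ty":0.72,"tz":-0.02,"grip":1},{"rx":0,"ry":0,"rz":0.8,"tx":-0.42,"ty":0.75,"tz":-0.02,"grip":1},{"rx":0,"ry":0,"rz":0.8,"tx":-0.38,"ty":0.77,"tz":-0.02,"grip":1},{"rx":0,"ry":0,"rz":0.8,"tx":-0.34,"ty":0.79,"tz":-0.02,"grip":1},{"rx":0,"ry":0,"rz":0.8,"tx":-0.29,"ty":0.8,"tz":-0.02,"grip":1},{"rx":0,"ry":0,"rz":0.8,"tx":-0.25,"ty":0.82,"tz":-0.02,"grip":1},{"rx":0,"ry":0,"rz":0.8,"tx":-0.21,"ty":0.83,"tz":-0.02,"grip":1},{"rx":0,"ry":0,"rz":0.8,"tx":-0.16,"ty":0.84,"tz":-0.02,"grip":1}]';python3 plan.py 0.506 -0.117 0.22 0.17
```

```text
time_s: 11.47
ee_pos: [0.4546, 0.0403, 0.2278]
eef_rot: [-3.141, -0.012, 0.416]
force: [0.7, -0.0, -0.8]
grip_width: 0.0337
t 11.47 pos [0.4546 0.0403 0.2278] rpy [-3.1414 -0.0115  0.4161] grip 0.0337 F [ 0.7 -0.  -0.8]
0 t [-0.08  0.82  0.04] r [-0.   -0.03  0.71]
1 t [-0.04  0.83  0.04] r [-0.   -0.03  0.71]
2 t [-0.    0.83  0.04] r [-0.   -0.03  0.71]
3 t [0.04 0.83 0.04] r [-0.   -0.03  0.71]
4 t [0.08 0.82 0.04] r [-0.   -0.03  0.71]
```

```bash
python3 -m pendant '[{"rx":0,"ry":-0.03,"rz":0.75,"tx":-0.08,"ty":0.82,"tz":0.04,"grip":1},{"rx":0,"ry":-0.03,"rz":0.75,"tx":-0.04,"ty":0.83,"tz":0.04,"grip":1},{"rx":0,"ry":-0.03,"rz":0.75,"tx":0,"ty":0.83,"tz":0.04,"grip":1},{"rx":0,"ry":-0.03,"rz":0.75,"tx":0.04,"ty":0.83,"tz":0.04,"grip":1},{"rx":0,"ry":-0.03,"rz":0.7,"tx":0.08,"ty":0.7,"tz":0.04,"grip":1},{"rx":0,"ry":0,"rz":0,"tx":0,"ty":0,"tz":0,"grip":1}]';python3 plan.py 0.506 -0.117 0.15 0.17;python3 snap.py w11 wrist
```

```text
time_s: 11.97
ee_pos: [0.5048, -0.1263, 0.2201]
eef_rot: [-3.141, -0.002, 0.136]
force: [0.3, -0.9, -0.4]
grip_width: 0.0337
t 11.97 pos [ 0.5048 -0.1263  0.2201] rpy [-3.141e+00 -2.100e-03  1.364e-01] grip 0.0337 F [ 0.3 -0.9 -0.4]
0 t [ 0.03 -0.11  0.88] r [-0.   -0.01 -0.24]
1 t [ 0.03 -0.11  0.88] r [-0.   -0.01 -0.24]
```

View pics/w11.png

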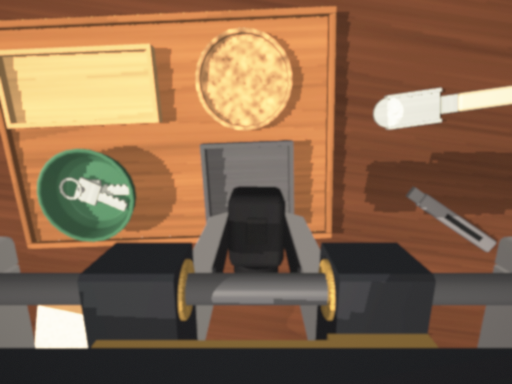

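Run:
```python
from h import *
c=ld("w11")
a=at(c,201,143,.026);b=at(c,292.5,141,.026);print("far edge",a,b,"yaw",np.arctan2(*(b-a)[[0,1]])*1, np.linalg.norm(b-a))
d=(a-b)[:2];d/=np.linalg.norm(d);x=np.array([d[1],-d[0]]);print("centre",(a[:2]+b[:2])/2-.044*x,"yaw",np.arctan2(x[1],x[0]))
l,r=at(c,195.5,80,.018),at(c,293,80,.018);t,bb=at(c,245,29,.018),at(c,245,130,.018);print("coaster",l,r,t,bb)
for p in [(-1,49),(152,45),(159,121),(8,128)]:print("trough",at(c,*p,.02))
```

```text
far edge [ 0.54334686 -0.06821     0.026     ] [ 0.55675062 -0.15295744  0.026     ] yaw 2.9847307719335587 0.08580087058923473
centre [ 0.50658895 -0.11745737] yaw 0.15686188165623471
coaster [ 0.59909679 -0.05650162  0.018     ] [ 0.61116759 -0.14540651  0.018     ] [ 0.64755471 -0.09626785  0.018     ] [ 0.56050474 -0.10733398  0.018     ]
trough [0.6013288  0.11953796 0.02      ]
trough [ 0.62301975 -0.01593314  0.02      ]
trough [ 0.55789006 -0.02601679  0.02      ]
trough [0.53211416 0.1155929  0.02      ]
```

```bash
python3 -m pendant '[{"rx":0,"ry":0,"rz":-0.4,"tx":0.05,"ty":-0.22,"tz":0.6,"grip":1},{"rx":0,"ry":0,"rz":-0.1,"tx":0,"ty":-0.05,"tz":0.7,"grip":1},{"rx":0,"ry":0,"rz":0,"tx":0,"ty":0,"tz":0.4,"grip":1},{"rx":0,"ry":0,"rz":0,"tx":0,"ty":0,"tz":0,"grip":1}]';python3 plan.py 0.506 -0.117 0.13 0.17
```

```text
time_s: 12.35
ee_pos: [0.5047, -0.1117, 0.151]
eef_rot: [-3.141, -0.004, 0.178]
force: [-0.4, 0.6, -1.5]
grip_width: 0.0336
t 12.35 pos [ 0.5047 -0.1117  0.151 ] rpy [-3.1411 -0.0042  0.1779] grip 0.0336 F [-0.4  0.6 -1.5]
0 t [0.01 0.14 0.53] r [-0.01 -0.06  0.11]
```

```bash
python3 -m pendant '[{"rx":0,"ry":0,"rz":0.1,"tx":0.02,"ty":0.12,"tz":0.4,"grip":1},{"rx":0,"ry":0,"rz":0,"tx":0,"ty":0,"tz":0.1,"grip":1}]';python3 plan.py 0.506 -0.117 0.123 0.17;python3 -m pendant '[{"rx":0,"ry":0,"rz":0,"tx":0,"ty":0,"tz":0.08,"grip":1}]'
```

```text
time_s: 12.52
ee_pos: [0.5065, -0.1147, 0.1319]
eef_rot: [-3.141, -0.005, 0.174]
force: [-0.1, 0.4, -0.7]
grip_width: 0.034
t 12.52 pos [ 0.5065 -0.1147  0.1319] rpy [-3.1411 -0.0045  0.1736] grip 0.034 F [-0.1  0.4 -0.7]
0 t [-0.02  0.05  0.22] r [-0.01 -0.07  0.05]
time_s: 12.6
ee_pos: [0.5067, -0.1142, 0.1294]
eef_rot: [-3.141, -0.005, 0.174]
force: [-0.2, 0.1, -1.0]
grip_width: 0.0338
```

```bash
python3 -m pendant '[{"rx":0,"ry":0,"rz":0,"tx":0,"ty":0.05,"tz":0.08,"grip":1}]';python3 -m pendant '[{"rx":0,"ry":0,"rz":0,"tx":0,"ty":0,"tz":0.06,"grip":1}]';python3 -m pendant '[{"rx":0,"ry":0,"rz":0,"tx":0,"ty":0,"tz":0.05,"grip":1}]'
```

```text
time_s: 12.68
ee_pos: [0.5072, -0.1157, 0.1268]
eef_rot: [-3.141, -0.006, 0.175]
force: [0.0, 0.4, -0.2]
grip_width: 0.0339
time_s: 12.77
ee_pos: [0.5075, -0.1157, 0.1251]
eef_rot: [3.141, -0.007, 0.176]
force: [0.6, 0.4, -0.8]
grip_width: 0.0339
time_s: 12.85
ee_pos: [0.5077, -0.1156, 0.1236]
eef_rot: [3.141, -0.007, 0.176]
force: [-0.2, 0.0, -1.2]
grip_width: 0.0336
```

```bash
python3 -m pendant '[{"rx":0,"ry":0,"rz":0,"tx":0,"ty":0,"tz":0.04,"grip":1}]';python3 -m pendant '[{"rx":0,"ry":0,"rz":0,"tx":0,"ty":0,"tz":0.03,"grip":1}]'; python3 snap.py s12 scene
python3 - <<'E'
from h import *
crop(ld("s12"),190,190,320,290,6,"s12k.png")
E
```

```text
time_s: 12.93
ee_pos: [0.5079, -0.1156, 0.1224]
eef_rot: [3.141, -0.008, 0.176]
force: [-0.1, -0.6, -1.3]
grip_width: 0.0336
time_s: 13.02
ee_pos: [0.508, -0.1155, 0.1223]
eef_rot: [3.14, -0.008, 0.176]
force: [-11.7, 3.4, 24.2]
grip_width: 0.0339
```

View pics/s12k.png

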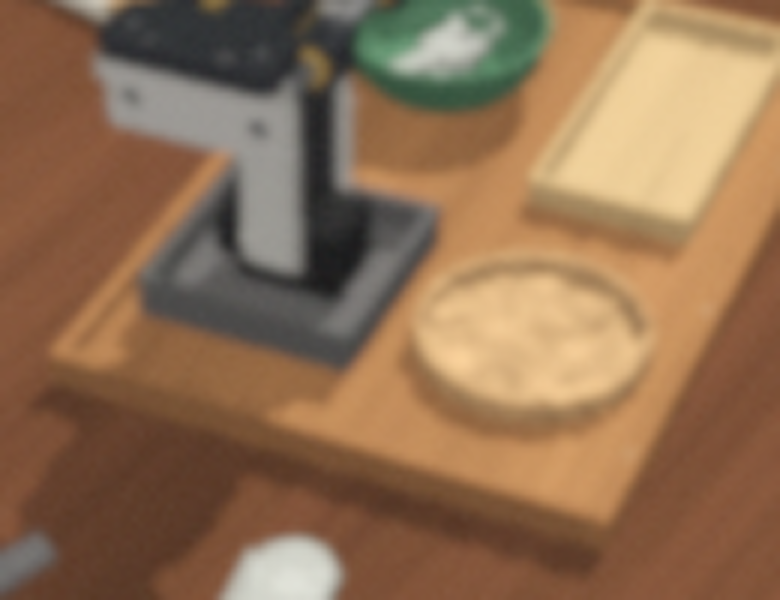

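```bash
python3 -m pendant '[{"rx":0,"ry":0,"rz":0,"tx":0,"ty":0,"tz":-0.02,"grip":1},{"rx":0,"ry":0,"rz":0,"tx":0,"ty":0,"tz":0,"grip":0.1},{"rx":0,"ry":0,"rz":0,"tx":0,"ty":0,"tz":0,"grip":0},{"rx":0,"ry":0,"rz":0,"tx":0,"ty":0,"tz":0,"grip":0},{"rx":0,"ry":0,"rz":0,"tx":0,"ty":0,"tz":-0.4,"grip":0},{"rx":0,"ry":0,"rz":0,"tx":0,"ty":0,"tz":-0.8,"grip":0},{"rx":0,"ry":0,"rz":0,"tx":0,"ty":0,"tz":-0.8,"grip":0},{"rx":0,"ry":0,"rz":0,"tx":0,"ty":0,"tz":-0.7,"grip":0}]' ;python3 plan.py 0.499 -0.339 0.2 1.14;python3 snap.py w13 wrist
```

```text
time_s: 13.73
ee_pos: [0.5054, -0.1151, 0.2303]
eef_rot: [-3.139, 0.0, 0.176]
force: [1.1, -0.1, 0.7]
grip_width: 0.047
t 13.73 pos [ 0.5054 -0.1151  0.2303] rpy [-3.1385e+00  1.0000e-04  1.7630e-01] grip 0.047 F [ 1.1 -0.1  0.7]
0 t [-0.07  0.34  0.05] r [-0.   -0.   -0.86]
1 t [-0.09  0.34  0.05] r [-0.   -0.   -0.86]
2 t [-0.11  0.33  0.05] r [-0.   -0.   -0.86]
3 t [-0.13  0.32  0.05] r [-0.   -0.   -0.86]
4 t [-0.15  0.32  0.05] r [-0.   -0.   -0.86]
5 t [-0.17  0.31  0.05] r [-0.   -0.   -0.86]
6 t [-0.19  0.3   0.05] r [-0.   -0.   -0.86]
7 t [-0.21  0.28  0.05] r [-0.   -0.   -0.86]
8 t [-0.22  0.27  0.05] r [-0.   -0.   -0.86]
9 t [-0.24  0.26  0.05] r [-0.   -0.   -0.86]
10 t [-0.25  0.24  0.05] r [-0.   -0.   -0.86]
11 t [-0.27  0.23  0.05] r [-0.   -0.   -0.86]
12 t [-0.28  0.21  0.05] r [-0.   -0.   -0.86]
13 t [-0.29  0.19  0.05] r [-0.   -0.   -0.86]
14 t [-0.3   0.17  0.05] r [-0.   -0.   -0.86]
15 t [-0.31  0.16  0.05] r [-0.   -0.   -0.86]
```

View pics/w13.png

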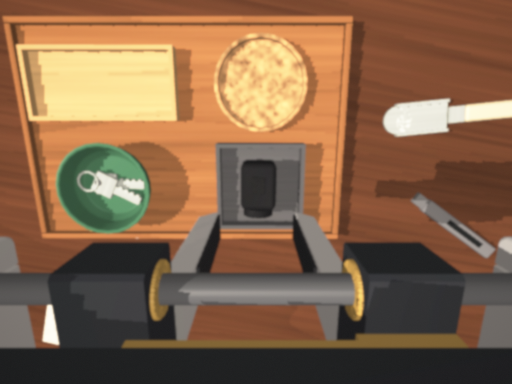

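The light stands in the dish at about (259,185). The lever is next.

```bash
python3 -m pendant '[{"rx":0,"ry":0,"rz":-0.95,"tx":-0.07,"ty":0.36,"tz":0,"grip":0},{"rx":0,"ry":0,"rz":-0.95,"tx":-0.09,"ty":0.36,"tz":0,"grip":0},{"rx":0,"ry":0,"rz":-0.95,"tx":-0.11,"ty":0.35,"tz":0,"grip":0},{"rx":0,"ry":0,"rz":-0.95,"tx":-0.13,"ty":0.34,"tz":0,"grip":0},{"rx":0,"ry":0,"rz":-0.95,"tx":-0.15,"ty":0.34,"tz":0,"grip":0},{"rx":0,"ry":0,"rz":-0.95,"tx":-0.17,"ty":0.33,"tz":0,"grip":0},{"rx":0,"ry":0,"rz":-0.95,"tx":-0.2,"ty":0.32,"tz":0,"grip":0},{"rx":0,"ry":0,"rz":-0.95,"tx":-0.22,"ty":0.3,"tz":0,"grip":0}]' ;python3 plan.py 0.499 -0.339 0.22 1.14
```

```text
time_s: 14.45
ee_pos: [0.5104, -0.237, 0.2392]
eef_rot: [3.13, -0.01, 0.733]
force: [-0.2, 0.0, -0.8]
grip_width: 0.0469
t 14.45 pos [ 0.5104 -0.237   0.2392] rpy [ 3.1301 -0.0099  0.7331] grip 0.0469 F [-0.2  0.  -0.8]
0 t [-0.27  0.24  0.07] r [ 0.03 -0.02 -0.83]
1 t [-0.29  0.23  0.07] r [ 0.03 -0.02 -0.83]
2 t [-0.3   0.21  0.07] r [ 0.03 -0.02 -0.83]
3 t [-0.31  0.19  0.07] r [ 0.03 -0.02 -0.83]
4 t [-0.32  0.17  0.07] r [ 0.03 -0.02 -0.83]
5 t [-0.33  0.15  0.07] r [ 0.03 -0.02 -0.83]
6 t [-0.34  0.14  0.07] r [ 0.03 -0.02 -0.83]
```

```bash
python3 -m pendant '[{"rx":0.05,"ry":-0.03,"rz":-0.9,"tx":-0.28,"ty":0.25,"tz":0.07,"grip":0},{"rx":0.05,"ry":-0.03,"rz":-0.9,"tx":-0.3,"ty":0.23,"tz":0.07,"grip":0},{"rx":0.05,"ry":-0.03,"rz":-0.9,"tx":-0.31,"ty":0.21,"tz":0.07,"grip":0},{"rx":0.05,"ry":-0.03,"rz":-0.9,"tx":-0.32,"ty":0.19,"tz":0.07,"grip":0},{"rx":0.05,"ry":-0.03,"rz":-0.9,"tx":-0.3,"ty":0.17,"tz":0,"grip":0},{"rx":0,"ry":0,"rz":-0.8,"tx":-0.2,"ty":0.1,"tz":0,"grip":0},{"rx":0,"ry":0,"rz":0,"tx":0,"ty":0,"tz":0,"grip":0}]' ;python3 snap.py w14 wrist;python3 plan.py 0.499 -0.339 0.22 1.14
```

```text
time_s: 15.03
ee_pos: [0.5018, -0.326, 0.2251]
eef_rot: [-3.136, 0.002, 1.124]
force: [-0.9, -0.3, 0.1]
grip_width: 0.047
t 15.08 pos [ 0.5019 -0.3253  0.225 ] rpy [-3.1354e+00  1.5000e-03  1.1206e+00] grip 0.0469 F [-0.4 -0.  -0.9]
0 t [-0.34  0.08  0.13] r [-0.09  0.02 -0.28]
```

View pics/w14.png

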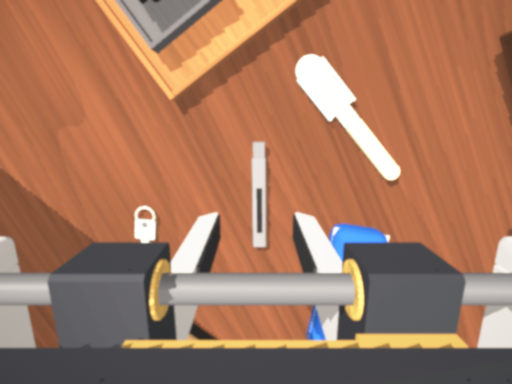

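Run:
```python
from h import *
c=ld("w14")
a=at(c,259.3,142,.004);b=at(c,259.8,247.5,.006);print(a,b,(a+b)/2,np.linalg.norm(a-b),np.arctan2(*(a-b)[[1,0]]))
```

```text
[ 0.52227157 -0.28583087  0.004     ] [ 0.47271153 -0.39081034  0.006     ] [ 0.49749155 -0.33832061  0.005     ] 0.11610721925556836 1.1297227988441252
```

```bash
python3 -m pendant '[{"rx":-0.1,"ry":0,"rz":-0.15,"tx":-0.33,"ty":0.13,"tz":0.4,"grip":0},{"rx":0,"ry":0,"rz":0,"tx":-0.05,"ty":0,"tz":0.8,"grip":0},{"rx":0,"ry":0,"rz":0,"tx":0,"ty":0,"tz":0.8,"grip":0},{"rx":0,"ry":0,"rz":0,"tx":0,"ty":0,"tz":0.3,"grip":0},{"rx":0,"ry":0,"rz":0,"tx":0,"ty":0,"tz":0,"grip":0}]' ;python3 plan.py 0.4975 -0.3385 0.1 1.13
```

```text
time_s: 15.5
ee_pos: [0.5012, -0.3395, 0.1312]
eef_rot: [3.136, 0.002, 1.121]
force: [0.4, -0.5, -0.2]
grip_width: 0.0473
t 15.5 pos [ 0.5012 -0.3395  0.1312] rpy [3.1355e+00 1.9000e-03 1.1212e+00] grip 0.0473 F [ 0.4 -0.5 -0.2]
0 t [-0.02 -0.1   0.78] r [ 0.09  0.03 -0.13]
```

```bash
python3 -m pendant '[{"rx":0.09,"ry":0.03,"rz":-0.13,"tx":-0.02,"ty":-0.1,"tz":0.45,"grip":0},{"rx":0,"ry":0,"rz":0,"tx":0,"ty":0,"tz":0.2,"grip":0},{"rx":0,"ry":0,"rz":0,"tx":0,"ty":0,"tz":0,"grip":0}]' ;python3 plan.py 0.4975 -0.3385 0.1 1.13
```

```text
time_s: 15.75
ee_pos: [0.4982, -0.3371, 0.1058]
eef_rot: [3.141, -0.0, 1.127]
force: [-0.5, 0.8, 0.2]
grip_width: 0.0475
t 15.75 pos [ 0.4982 -0.3371  0.1058] rpy [ 3.1409e+00 -2.0000e-04  1.1272e+00] grip 0.0475 F [-0.5  0.8  0.2]
0 t [-0.04 -0.    0.14] r [ 0.01 -0.   -0.04]
```

```bash
python3 -m pendant '[{"rx":0,"ry":0,"rz":0,"tx":-0.04,"ty":0,"tz":0.12,"grip":0},{"rx":0,"ry":0,"rz":0,"tx":0,"ty":0,"tz":0.02,"grip":0}]' ;python3 plan.py 0.4975 -0.3385 0.1 1.13
```

```text
time_s: 15.92
ee_pos: [0.4984, -0.3385, 0.1019]
eef_rot: [3.138, 0.0, 1.126]
force: [-0.2, -0.2, 0.1]
grip_width: 0.0472
t 15.92 pos [ 0.4984 -0.3385  0.1019] rpy [3.1384e+00 3.0000e-04 1.1263e+00] grip 0.0472 F [-0.2 -0.2  0.1]
0 t [-0.01 -0.02  0.05] r [ 0.05  0.   -0.05]
```

```bash
python3 -m pendant '[{"rx":0,"ry":0,"rz":0,"tx":0,"ty":-0.02,"tz":0.06,"grip":0},{"rx":0,"ry":0,"rz":0,"tx":0,"ty":0,"tz":0,"grip":1},{"rx":0,"ry":0,"rz":0,"tx":0,"ty":0,"tz":0,"grip":1},{"rx":0,"ry":0,"rz":0,"tx":0,"ty":0,"tz":0,"grip":1},{"rx":0,"ry":0,"rz":0,"tx":0,"ty":0,"tz":0,"grip":1},{"rx":0,"ry":0,"rz":0,"tx":0,"ty":0,"tz":0,"grip":1},{"rx":0,"ry":0,"rz":0,"tx":0,"ty":0,"tz":0,"grip":1}]' 20;python3 snap.py w15 wrist;python3 plan.py 0.4975 -0.3385 0.2 1.13
```

```text
time_s: 16.5
ee_pos: [0.4988, -0.3389, 0.1025]
eef_rot: [3.134, 0.001, 1.125]
force: [0.3, 0.4, -0.4]
grip_width: 0.0146
t 16.55 pos [ 0.4988 -0.3389  0.1025] rpy [3.1336e+00 1.3000e-03 1.1253e+00] grip 0.0141 F [-0.  -0.5 -0.3]
0 t [-0.   -0.   -0.81] r [ 0.04  0.01 -0.02]
1 t [-0.   -0.01 -0.81] r [ 0.04  0.01 -0.02]
2 t [-0.   -0.01 -0.81] r [ 0.04  0.01 -0.02]
```

View pics/w15.png

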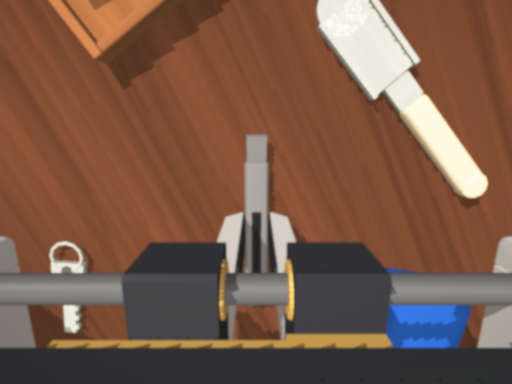

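Only about 2.5 mm of pad overlap, so I'll open, go deeper and regrip.

```bash
python3 -m pendant '[{"rx":0,"ry":0,"rz":0,"tx":0,"ty":0,"tz":0,"grip":0.3},{"rx":0,"ry":0,"rz":0,"tx":0,"ty":0,"tz":0,"grip":0.3},{"rx":0.11,"ry":0,"rz":-0.05,"tx":0,"ty":0,"tz":0.07,"grip":0.3}]';python3 plan.py 0.4975 -0.3385 0.0985 1.13
```

```text
time_s: 16.8
ee_pos: [0.4989, -0.339, 0.1001]
eef_rot: [3.141, 0.001, 1.129]
force: [-1.1, 0.1, 0.1]
grip_width: 0.0306
t 16.8 pos [ 0.4989 -0.339   0.1001] rpy [3.1406e+00 1.4000e-03 1.1286e+00] grip 0.0306 F [-1.1  0.1  0.1]
0 t [-0.   -0.04  0.04] r [ 0.01  0.02 -0.02]
```

```bash
python3 -m pendant '[{"rx":0,"ry":0,"rz":0,"tx":0,"ty":-0.02,"tz":0.04,"grip":0.3}]'; python3 -m pendant '[{"rx":0,"ry":0,"rz":0,"tx":0,"ty":0,"tz":0,"grip":1},{"rx":0,"ry":0,"rz":0,"tx":0,"ty":0,"tz":0,"grip":1},{"rx":0,"ry":0,"rz":0,"tx":0,"ty":0,"tz":0,"grip":1},{"rx":0,"ry":0,"rz":0,"tx":0,"ty":0,"tz":0,"grip":1}]' 20;python3 plan.py 0.4975 -0.3385 0.2 1.13
```

```text
time_s: 16.88
ee_pos: [0.4982, -0.3386, 0.0982]
eef_rot: [3.141, 0.001, 1.129]
force: [0.7, 0.9, 0.0]
grip_width: 0.0322
time_s: 17.22
ee_pos: [0.4981, -0.3386, 0.0976]
eef_rot: [-3.141, 0.001, 1.129]
force: [0.3, 0.9, -0.4]
grip_width: 0.0146
t 17.22 pos [ 0.4981 -0.3386  0.0976] rpy [-3.1412e+00  1.3000e-03  1.1290e+00] grip 0.0146 F [ 0.3  0.9 -0.4]
0 t [-0.   -0.01 -0.85] r [-0.    0.01 -0.  ]
1 t [-0.   -0.   -0.85] r [-0.    0.01 -0.  ]
2 t [-0.   -0.   -0.85] r [-0.    0.01 -0.  ]
```

```bash
python3 -m pendant '[{"rx":0,"ry":0,"rz":0,"tx":0,"ty":0,"tz":-0.4,"grip":1},{"rx":0,"ry":0,"rz":0,"tx":0,"ty":0,"tz":-0.8,"grip":1},{"rx":0,"ry":0,"rz":0,"tx":0,"ty":0,"tz":-0.8,"grip":1},{"rx":0,"ry":0,"rz":0,"tx":0,"ty":0,"tz":-0.7,"grip":1}]' 25;python3 plan.py 0.579 0.0495 0.21 1.735
```

```text
time_s: 17.55
ee_pos: [0.4962, -0.337, 0.202]
eef_rot: [-3.128, -0.002, 1.129]
force: [1.0, -0.5, 0.0]
grip_width: 0.0146
t 17.55 pos [ 0.4962 -0.337   0.202 ] rpy [-3.1279e+00 -1.6000e-03  1.1290e+00] grip 0.0146 F [ 1.  -0.5  0. ]
0 t [ 0.87 -0.21 -0.01] r [-0.02 -0.01 -0.79]
1 t [ 0.88 -0.16 -0.01] r [-0.02 -0.01 -0.79]
2 t [ 0.89 -0.11 -0.02] r [-0.02 -0.01 -0.79]
3 t [ 0.9  -0.06 -0.02] r [-0.02 -0.01 -0.79]
4 t [ 0.9  -0.01 -0.02] r [-0.02 -0.01 -0.79]
5 t [ 0.9   0.04 -0.02] r [-0.02 -0.01 -0.79]
6 t [ 0.89  0.09 -0.02] r [-0.02 -0.01 -0.79]
7 t [ 0.89  0.14 -0.02] r [-0.02 -0.01 -0.79]
8 t [ 0.88  0.19 -0.02] r [-0.02 -0.01 -0.79]
9 t [ 0.87  0.24 -0.02] r [-0.02 -0.01 -0.79]
10 t [ 0.85  0.28 -0.02] r [-0.02 -0.01 -0.79]
```

```bash
python3 -m pendant '[{"rx":-0.03,"ry":-0.01,"rz":-0.8,"tx":0.87,"ty":-0.21,"tz":-0.02,"grip":1},{"rx":-0.03,"ry":-0.01,"rz":-0.8,"tx":0.88,"ty":-0.16,"tz":-0.02,"grip":1},{"rx":-0.03,"ry":-0.01,"rz":-0.8,"tx":0.89,"ty":-0.11,"tz":-0.02,"grip":1},{"rx":-0.03,"ry":-0.01,"rz":-0.8,"tx":0.9,"ty":-0.06,"tz":-0.02,"grip":1},{"rx":-0.02,"ry":-0.01,"rz":-0.8,"tx":0.9,"ty":0,"tz":-0.02,"grip":1},{"rx":-0.02,"ry":0,"rz":-0.8,"tx":0.9,"ty":0.04,"tz":-0.02,"grip":1},{"rx":-0.02,"ry":0,"rz":-0.8,"tx":0.89,"ty":0.09,"tz":-0.02,"grip":1},{"rx":-0.02,"ry":0,"rz":-0.8,"tx":0.89,"ty":0.14,"tz":-0.02,"grip":1}]';python3 plan.py 0.579 0.0495 0.21 1.735
```

```text
time_s: 18.22
ee_pos: [0.5559, -0.0511, 0.2166]
eef_rot: [3.13, 0.007, 1.584]
force: [1.1, -0.3, -1.6]
grip_width: 0.0146
t 18.22 pos [ 0.5559 -0.0511  0.2166] rpy [3.1295 0.0072 1.584 ] grip 0.0146 F [ 1.1 -0.3 -1.6]
0 t [0.84 0.2  0.05] r [ 0.05  0.04 -0.72]
1 t [0.82 0.25 0.05] r [ 0.05  0.04 -0.72]
2 t [0.81 0.29 0.05] r [ 0.05  0.04 -0.72]
```

```bash
python3 -m pendant '[{"rx":0.05,"ry":0.04,"rz":-0.7,"tx":0.8,"ty":0.2,"tz":0.03,"grip":1},{"rx":0.05,"ry":0.04,"rz":-0.7,"tx":0.75,"ty":0.25,"tz":0.03,"grip":1},{"rx":0.05,"ry":0.04,"rz":-0.6,"tx":0.6,"ty":0.25,"tz":0.03,"grip":1},{"rx":0,"ry":0,"rz":0,"tx":0,"ty":0,"tz":0,"grip":1}]';python3 plan.py 0.579 0.0495 0.15 1.735;python3 snap.py w16 wrist;python3 snap.py s16 scene
```

```text
time_s: 18.55
ee_pos: [0.579, 0.0471, 0.2132]
eef_rot: [3.14, -0.001, 1.74]
force: [0.4, 0.2, -0.2]
grip_width: 0.015
t 18.55 pos [0.579  0.0471 0.2132] rpy [ 3.1400e+00 -1.1000e-03  1.7399e+00] grip 0.015 F [ 0.4  0.2 -0.2]
0 t [0.03 0.   0.79] r [ 0.01 -0.01  0.04]
1 t [0.03 0.   0.79] r [ 0.01 -0.01  0.04]
```

View pics/w16.png

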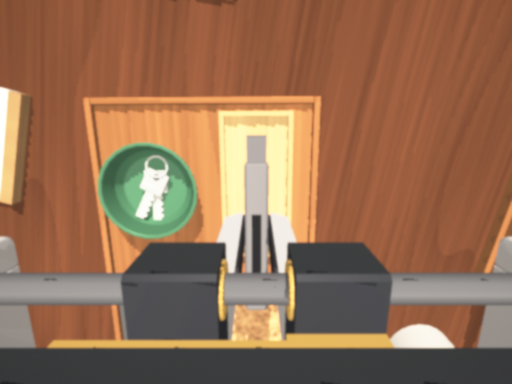

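View pics/s16.png

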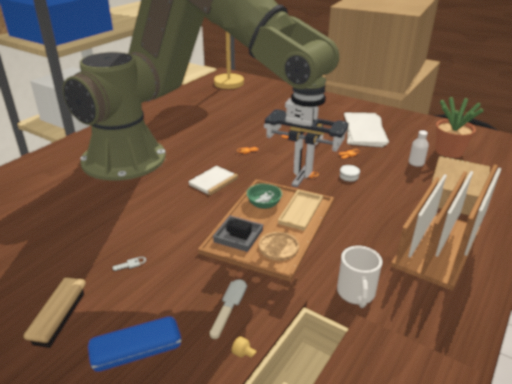

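Run:
```python
from h import *
c=ld("w16")
a=at(c,219.5,111,.02);b=at(c,294,110.5,.02);d=(b-a)[:2];print(a,b,np.linalg.norm(d));x=d/np.linalg.norm(d);y=np.array([-x[1],x[0]])
print("yaw",np.arctan2(x[1],x[0]),"centre",(a+b)[:2]/2-.072*y)
# lever tip: find height from known: tip at tcp+? 
o=np.array([.579,.0471]);t=np.array([np.cos(1.74),np.sin(1.74)]);
for z in (.114,.118,.122):
  p=at(c,257,135,z);print(z,(p[:2]-o)@t)
```

```text
[0.53296789 0.11646468 0.02      ] [0.59988002 0.12825397 0.02      ] 0.0679427778264747
yaw 0.1744006497560307 centre [0.57891724 0.05145152]
0.114 0.05879639567532037
0.118 0.05897715843244879
0.122 0.05915792118957722
```

```bash
python3 -m pendant '[{"rx":0,"ry":0,"rz":0,"tx":0.05,"ty":0,"tz":0.6,"grip":1},{"rx":0,"ry":0,"rz":0,"tx":0.03,"ty":0,"tz":0.8,"grip":1},{"rx":0,"ry":0,"rz":0,"tx":0,"ty":0,"tz":0.5,"grip":1},{"rx":0,"ry":0,"rz":0,"tx":0,"ty":0,"tz":0,"grip":1}]';python3 plan.py 0.579 0.050 0.114 1.742
```

```text
time_s: 18.98
ee_pos: [0.5783, 0.0428, 0.1368]
eef_rot: [3.136, 0.001, 1.728]
force: [-1.0, -0.4, -0.4]
grip_width: 0.0149
t 18.98 pos [0.5783 0.0428 0.1368] rpy [3.1358e+00 1.2000e-03 1.7283e+00] grip 0.0149 F [-1.  -0.4 -0.4]
0 t [0.17 0.04 0.57] r [ 0.08  0.02 -0.2 ]
```

```bash
python3 -m pendant '[{"rx":0.08,"ry":0.02,"rz":-0.2,"tx":0.17,"ty":0.04,"tz":0.35,"grip":1},{"rx":0,"ry":0,"rz":0,"tx":0.05,"ty":0,"tz":0.1,"grip":1}]';python3 plan.py 0.579 0.050 0.114 1.742
```

```text
time_s: 19.15
ee_pos: [0.5787, 0.0492, 0.1197]
eef_rot: [3.141, 0.0, 1.738]
force: [-0.3, 0.2, -1.8]
grip_width: 0.0149
t 19.15 pos [0.5787 0.0492 0.1197] rpy [3.1414e+00 1.0000e-04 1.7382e+00] grip 0.0149 F [-0.3  0.2 -1.8]
0 t [0.02 0.01 0.14] r [ 0.    0.   -0.05]
```

```bash
python3 -m pendant '[{"rx":0,"ry":0,"rz":0,"tx":0,"ty":0,"tz":0.09,"grip":1}]';python3 -m pendant '[{"rx":0,"ry":0,"rz":0,"tx":0,"ty":0,"tz":0.06,"grip":1}]';python3 -m pendant '[{"rx":0,"ry":0,"rz":0,"tx":0,"ty":0,"tz":0.05,"grip":1}]'
```

```text
time_s: 19.23
ee_pos: [0.579, 0.0485, 0.117]
eef_rot: [3.14, 0.0, 1.737]
force: [0.4, -0.2, -0.0]
grip_width: 0.015
time_s: 19.32
ee_pos: [0.5791, 0.0479, 0.1152]
eef_rot: [3.14, 0.001, 1.736]
force: [0.7, -0.3, -0.8]
grip_width: 0.0144
time_s: 19.4
ee_pos: [0.5794, 0.0474, 0.114]
eef_rot: [3.139, 0.001, 1.735]
force: [-0.1, -0.2, -0.8]
grip_width: 0.0147
```

```bash
python3 -m pendant '[{"rx":0.03,"ry":0,"rz":-0.1,"tx":0.05,"ty":0,"tz":0.05,"grip":1}]';python3 -m pendant '[{"rx":0,"ry":0,"rz":0,"tx":0.03,"ty":0,"tz":0.05,"grip":1}]';python3 -m pendant '[{"rx":0,"ry":0,"rz":0,"tx":0,"ty":0,"tz":0.04,"grip":1}]'
```

```text
time_s: 19.48
ee_pos: [0.5794, 0.0488, 0.1128]
eef_rot: [3.139, 0.001, 1.741]
force: [-0.1, 0.2, -1.1]
grip_width: 0.0148
time_s: 19.57
ee_pos: [0.5794, 0.05, 0.1113]
eef_rot: [3.139, 0.001, 1.741]
force: [-0.3, 0.4, 0.2]
grip_width: 0.0145
time_s: 19.65
ee_pos: [0.5796, 0.0501, 0.1101]
eef_rot: [3.138, 0.001, 1.741]
force: [-0.8, -0.2, -0.3]
grip_width: 0.0146
```

```bash
python3 -m pendant '[{"rx":0.03,"ry":0,"rz":0,"tx":0,"ty":0,"tz":0.03,"grip":1}]';python3 -m pendant '[{"rx":0,"ry":0,"rz":0,"tx":0,"ty":0,"tz":0,"grip":0.6},{"rx":0,"ry":0,"rz":0,"tx":0,"ty":0,"tz":0,"grip":0.45},{"rx":0,"ry":0,"rz":0,"tx":0,"ty":0,"tz":0,"grip":0.45},{"rx":0,"ry":0,"rz":0,"tx":0,"ty":0,"tz":-0.4,"grip":0.45},{"rx":0,"ry":0,"rz":0,"tx":0,"ty":0,"tz":-0.8,"grip":0.2},{"rx":0,"ry":0,"rz":0,"tx":0,"ty":0,"tz":-0.8,"grip":-0.2},{"rx":0,"ry":0,"rz":0,"tx":0,"ty":0,"tz":-0.8,"grip":-0.6}]';python3 snap.py w17 wrist;python3 plan.py 0.603 0.291 0.22 1.74
```

```text
time_s: 19.73
ee_pos: [0.5797, 0.0501, 0.1095]
eef_rot: [3.139, 0.002, 1.741]
force: [-7.1, -1.1, 16.3]
grip_width: 0.0144
time_s: 20.32
ee_pos: [0.5773, 0.0504, 0.2183]
eef_rot: [-3.131, -0.0, 1.742]
force: [0.4, 0.1, 0.2]
grip_width: 0.0422
t 20.37 pos [0.5791 0.0505 0.2254] rpy [-3.1402e+00  1.1000e-03  1.7417e+00] grip 0.0462 F [ 1.1 -0.1  6.5]
0 t [0.83 0.23 0.02] r [-0.  0.  0.]
1 t [0.83 0.23 0.02] r [-0.  0.  0.]
2 t [0.83 0.23 0.02] r [-0.  0.  0.]
3 t [0.83 0.23 0.02] r [-0.  0.  0.]
4 t [0.83 0.23 0.02] r [-0.  0.  0.]
5 t [0.83 0.23 0.02] r [-0.  0.  0.]
6 t [0.83 0.23 0.02] r [-0.  0.  0.]
```

View pics/w17.png

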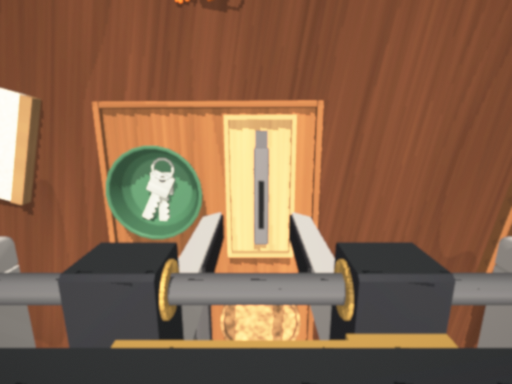

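```bash
python3 -m pendant '[{"rx":0,"ry":0,"rz":0,"tx":0.83,"ty":0.23,"tz":0,"grip":-0.7},{"rx":0,"ry":0,"rz":0,"tx":0.83,"ty":0.23,"tz":0,"grip":-0.7},{"rx":0,"ry":0,"rz":0,"tx":0.83,"ty":0.23,"tz":0,"grip":-0.7},{"rx":0,"ry":0,"rz":0,"tx":0.83,"ty":0.23,"tz":0,"grip":-0.7},{"rx":0,"ry":0,"rz":0,"tx":0.75,"ty":0.23,"tz":0,"grip":-0.7},{"rx":0,"ry":0,"rz":0,"tx":0.3,"ty":0.1,"tz":0,"grip":-0.7},{"rx":0,"ry":0,"rz":0,"tx":0,"ty":0,"tz":0,"grip":-0.7}]';python3 snap.py w18 wrist;python3 plan.py 0.603 0.291 0.22 1.74
```

```text
time_s: 20.95
ee_pos: [0.6006, 0.2377, 0.2296]
eef_rot: [3.133, 0.002, 1.738]
force: [0.5, -0.8, 0.6]
grip_width: 0.0795
t 21.0 pos [0.6005 0.2366 0.2295] rpy [3.1339e+00 1.7000e-03 1.7373e+00] grip 0.0802 F [ 0.9 -0.6 -0.6]
0 t [0.67 0.14 0.12] r [ 0.06  0.01 -0.02]
1 t [0.67 0.14 0.12] r [ 0.06  0.01 -0.02]
```

View pics/w18.png

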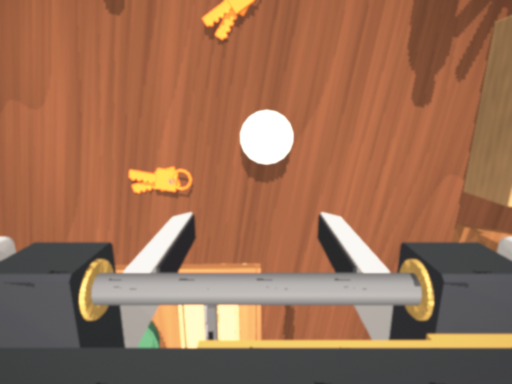

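Run:
```python
from h import *
c=ld("w18");I=c["pixels"];m=(I.min(2)>130).astype(np.uint8)[90:190,210:320]
n,l,st,ce=cv2.connectedComponentsWithStats(m);k=1+st[1:,4].argmax();print(st[k],ce[k]+[210,90])
u,v=ce[k]+[210,90];print(at(c,u,v,.02),at(c,u,v,.012)); r=(st[k][4]/np.pi)**.5;print("diam",2*np.linalg.norm(at(c,u+r,v,.02)-at(c,u,v,.02)))
```

```text
[  29   19   55   56 2392] [266.15719064 136.56647157]
[0.60271381 0.29050485 0.02      ] [0.60312216 0.29014304 0.012     ]
diam 0.0544362110631624
```

```bash
python3 -m pendant '[{"rx":0.1,"ry":0,"rz":0,"tx":0.67,"ty":0.14,"tz":0.2,"grip":-0.7},{"rx":0,"ry":0,"rz":0,"tx":0.65,"ty":0.1,"tz":0.5,"grip":-0.7},{"rx":0,"ry":0,"rz":0,"tx":0.1,"ty":0,"tz":0.8,"grip":-0.7},{"rx":0,"ry":0,"rz":0,"tx":0,"ty":0,"tz":0.8,"grip":-0.7},{"rx":0,"ry":0,"rz":0,"tx":0,"ty":0,"tz":0.3,"grip":-0.7},{"rx":0,"ry":0,"rz":0,"tx":0,"ty":0,"tz":0,"grip":-0.7}]';python3 plan.py 0.603 0.2902 0.106 1.74
```

```text
time_s: 21.5
ee_pos: [0.6031, 0.2868, 0.1237]
eef_rot: [3.138, 0.002, 1.73]
force: [0.7, -0.4, -0.3]
grip_width: 0.0799
t 21.5 pos [0.6031 0.2868 0.1237] rpy [3.1376e+00 2.4000e-03 1.7303e+00] grip 0.0799 F [ 0.7 -0.4 -0.3]
0 t [0.08 0.01 0.44] r [ 0.06  0.03 -0.14]
```

```bash
python3 -m pendant '[{"rx":0.06,"ry":0.03,"rz":0,"tx":0.1,"ty":0,"tz":0.3,"grip":-0.7},{"rx":0,"ry":0,"rz":0,"tx":0,"ty":0,"tz":0.15,"grip":-0.7},{"rx":0,"ry":0,"rz":0,"tx":0,"ty":0,"tz":0,"grip":1},{"rx":0,"ry":0,"rz":0,"tx":0,"ty":0,"tz":0,"grip":1},{"rx":0,"ry":0,"rz":0,"tx":0,"ty":0,"tz":0,"grip":1},{"rx":0,"ry":0,"rz":0,"tx":0,"ty":0,"tz":0,"grip":1},{"rx":0,"ry":0,"rz":0,"tx":0,"ty":0,"tz":0,"grip":1}]' 15;python3 plan.py 0.603 0.2902 0.2 1.74;python3 snap.py w19 wrist
```

```text
time_s: 22.08
ee_pos: [0.6054, 0.288, 0.1108]
eef_rot: [3.135, -0.001, 1.726]
force: [-0.5, 0.1, -0.2]
grip_width: 0.0513
t 22.08 pos [0.6054 0.288  0.1108] rpy [ 3.1353e+00 -1.4000e-03  1.7263e+00] grip 0.0513 F [-0.5  0.1 -0.2]
0 t [ 0.02 -0.01 -0.74] r [ 0.03 -0.01 -0.07]
1 t [ 0.02 -0.01 -0.74] r [ 0.03 -0.01 -0.07]
2 t [ 0.02 -0.02 -0.74] r [ 0.03 -0.01 -0.07]
```

View pics/w19.png

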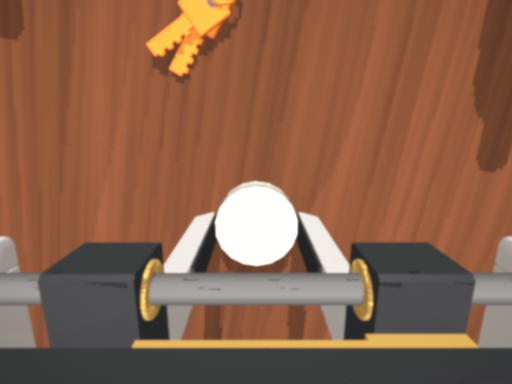

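```bash
python3 -m pendant '[{"rx":0,"ry":0,"rz":0,"tx":0,"ty":0,"tz":0,"grip":-0.4},{"rx":0,"ry":0,"rz":0,"tx":0,"ty":0,"tz":0,"grip":-0.4},{"rx":0.06,"ry":0,"rz":0,"tx":0.03,"ty":-0.03,"tz":0.13,"grip":-0.4},{"rx":0,"ry":0,"rz":0,"tx":0.02,"ty":0,"tz":0.04,"grip":-0.4}]';python3 plan.py 0.603 0.2902 0.106 1.74
```

```text
time_s: 22.47
ee_pos: [0.6042, 0.2901, 0.1048]
eef_rot: [3.138, -0.002, 1.726]
force: [0.4, -0.0, -1.2]
grip_width: 0.0656
t 22.47 pos [0.6042 0.2901 0.1048] rpy [ 3.1379e+00 -1.8000e-03  1.7264e+00] grip 0.0656 F [ 0.4 -0.  -1.2]
0 t [ 0.01 -0.03 -0.03] r [ 0.05 -0.03 -0.19]
```

```bash
python3 -m pendant '[{"rx":0.04,"ry":-0.02,"rz":0,"tx":0,"ty":-0.02,"tz":0,"grip":1},{"rx":0,"ry":0,"rz":0,"tx":0,"ty":0,"tz":0,"grip":1},{"rx":0,"ry":0,"rz":0,"tx":0,"ty":0,"tz":0,"grip":1},{"rx":0,"ry":0,"rz":0,"tx":0,"ty":0,"tz":0,"grip":1}]' 20;python3 plan.py 0.603 0.2902 0.2 1.74
```

```text
time_s: 22.8
ee_pos: [0.6031, 0.2903, 0.1039]
eef_rot: [-3.141, 0.0, 1.727]
force: [-0.4, -1.0, 0.9]
grip_width: 0.0515
t 22.8 pos [0.6031 0.2903 0.1039] rpy [-3.1414  0.      1.7269] grip 0.0515 F [-0.4 -1.   0.9]
0 t [-0.  -0.  -0.8] r [-0.    0.   -0.06]
1 t [-0.  -0.  -0.8] r [-0.    0.   -0.06]
2 t [-0.  -0.  -0.8] r [-0.    0.   -0.06]
```

```bash
python3 -m pendant '[{"rx":0,"ry":0,"rz":0,"tx":0,"ty":0,"tz":-0.4,"grip":1},{"rx":0,"ry":0,"rz":0,"tx":0,"ty":0,"tz":-0.8,"grip":1},{"rx":0,"ry":0,"rz":0,"tx":0,"ty":0,"tz":-0.8,"grip":1},{"rx":0,"ry":0,"rz":0,"tx":-0.3,"ty":0,"tz":-0.4,"grip":1}]' 25;python3 plan.py 0.605 -0.101 0.21 1.74
```

```text
time_s: 23.13
ee_pos: [0.6029, 0.279, 0.1974]
eef_rot: [-3.131, 0.002, 1.728]
force: [1.3, 0.1, 0.3]
grip_width: 0.0515
t 23.13 pos [0.6029 0.279  0.1974] rpy [-3.1309e+00  2.2000e-03  1.7284e+00] grip 0.0515 F [1.3 0.1 0.3]
0 t [-0.85 -0.13 -0.03] r [-0.01  0.   -0.02]
1 t [-0.85 -0.13 -0.03] r [-0.01  0.   -0.02]
2 t [-0.85 -0.13 -0.03] r [-0.01  0.   -0.02]
3 t [-0.85 -0.13 -0.03] r [-0.01  0.   -0.02]
4 t [-0.85 -0.13 -0.03] r [-0.01  0.   -0.02]
5 t [-0.85 -0.14 -0.03] r [-0.01  0.   -0.02]
6 t [-0.85 -0.14 -0.03] r [-0.01  0.   -0.02]
7 t [-0.85 -0.14 -0.03] r [-0.01  0.   -0.02]
8 t [-0.85 -0.14 -0.03] r [-0.01  0.   -0.02]
9 t [-0.85 -0.14 -0.03] r [-0.01  0.   -0.02]
10 t [-0.85 -0.14 -0.03] r [-0.01  0.   -0.02]
```

```bash
python3 -m pendant '[{"rx":-0.02,"ry":0,"rz":-0.02,"tx":-0.85,"ty":-0.13,"tz":-0.04,"grip":1},{"rx":-0.02,"ry":0,"rz":-0.02,"tx":-0.85,"ty":-0.13,"tz":-0.04,"grip":1},{"rx":-0.01,"ry":0,"rz":-0.02,"tx":-0.85,"ty":-0.13,"tz":-0.04,"grip":1},{"rx":-0.01,"ry":0,"rz":-0.02,"tx":-0.85,"ty":-0.13,"tz":-0.04,"grip":1},{"rx":0,"ry":0,"rz":-0.02,"tx":-0.85,"ty":-0.13,"tz":-0.04,"grip":1},{"rx":0,"ry":0,"rz":-0.02,"tx":-0.85,"ty":-0.14,"tz":-0.04,"grip":1},{"rx":0,"ry":0,"rz":-0.02,"tx":-0.85,"ty":-0.14,"tz":-0.04,"grip":1},{"rx":0,"ry":0,"rz":-0.02,"tx":-0.85,"ty":-0.14,"tz":-0.03,"grip":1}]';python3 plan.py 0.605 -0.101 0.21 1.74
```

```text
time_s: 23.8
ee_pos: [0.6047, -0.0024, 0.2167]
eef_rot: [3.139, 0.0, 1.748]
force: [0.1, 0.1, 0.4]
grip_width: 0.0514
t 23.8 pos [ 0.6047 -0.0024  0.2167] rpy [3.1393e+00 5.0000e-04 1.7483e+00] grip 0.0514 F [0.1 0.1 0.4]
0 t [-0.81 -0.14  0.06] r [0.01 0.   0.04]
1 t [-0.81 -0.14  0.06] r [0.01 0.   0.04]
2 t [-0.81 -0.14  0.06] r [0.01 0.   0.04]
```

```bash
python3 -m pendant '[{"rx":0,"ry":0,"rz":0.04,"tx":-0.75,"ty":-0.14,"tz":0.05,"grip":1},{"rx":0,"ry":0,"rz":0.04,"tx":-0.7,"ty":-0.14,"tz":0.05,"grip":1},{"rx":0,"ry":0,"rz":0.04,"tx":-0.5,"ty":-0.1,"tz":0.05,"grip":1},{"rx":0,"ry":0,"rz":0,"tx":0,"ty":0,"tz":0,"grip":1}]';python3 plan.py 0.605 -0.101 0.15 1.74; python3 snap.py w20 wrist; python3 snap.py t20 top
```

```text
time_s: 24.13
ee_pos: [0.6022, -0.0921, 0.2113]
eef_rot: [3.138, 0.002, 1.734]
force: [-0.5, -0.5, -0.9]
grip_width: 0.0508
t 24.13 pos [ 0.6022 -0.0921  0.2113] rpy [3.1385e+00 1.5000e-03 1.7340e+00] grip 0.0508 F [-0.5 -0.5 -0.9]
0 t [-0.11  0.01  0.77] r [ 0.02  0.01 -0.04]
1 t [-0.12  0.02  0.77] r [ 0.02  0.01 -0.04]
```

View pics/w20.png

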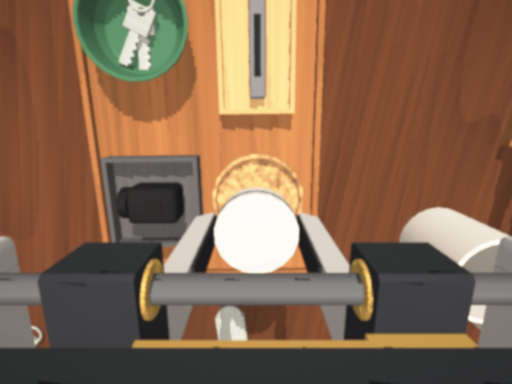

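Run:
```python
from h import *
t=ld("top0");print("mug rim",at(t,300,45,.095),at(t,313,36,.095),at(t,312,77,0.0),at(t,298,60,.0))
c=ld("w20")
for l,r in [((213.5,193),(302,193))]:
  a,b=at(c,*l,.018),at(c,*r,.018);print(a,b)
top=at(c,258,155.5,.018);print("coaster top",top, "centre from top", top[:2]-.045*np.array([np.cos(1.74),np.sin(1.74)]))
```

```text
mug rim [ 0.80945343 -0.08289612  0.095     ] [ 0.83183445 -0.11560462  0.095     ] [ 0.76626873 -0.12161559  0.        ] [ 0.81462204 -0.08615179  0.        ]
[ 0.56132371 -0.10021889  0.018     ] [ 0.64631406 -0.08641823  0.018     ]
coaster top [ 0.59809708 -0.05729269  0.018     ] centre from top [ 0.60567497 -0.10165005]
```

Mug clear (edge at x≈0.75 m against the gripper's 0.70 m). The coaster centre is confirmed at (0.605, −0.101), so I descend.

```bash
python3 -m pendant '[{"rx":0.03,"ry":0.02,"rz":-0.06,"tx":-0.2,"ty":0.03,"tz":0.6,"grip":1},{"rx":0,"ry":0,"rz":0,"tx":-0.1,"ty":0.02,"tz":0.7,"grip":1},{"rx":0,"ry":0,"rz":0,"tx":0,"ty":0,"tz":0.5,"grip":1},{"rx":0,"ry":0,"rz":0,"tx":0,"ty":0,"tz":0,"grip":1}]';python3 plan.py 0.605 -0.101 0.122 1.74
```

```text
time_s: 24.57
ee_pos: [0.6081, -0.0961, 0.1395]
eef_rot: [3.136, 0.001, 1.745]
force: [-0.1, 0.0, -1.0]
grip_width: 0.0513
t 24.57 pos [ 0.6081 -0.0961  0.1395] rpy [3.1357e+00 5.0000e-04 1.7449e+00] grip 0.0513 F [-0.1  0.  -1. ]
0 t [-0.11 -0.1   0.44] r [0.08 0.01 0.07]
```

```bash
python3 -m pendant '[{"rx":0.09,"ry":0,"rz":0,"tx":-0.12,"ty":-0.1,"tz":0.28,"grip":1},{"rx":0,"ry":0,"rz":0,"tx":-0.02,"ty":0,"tz":0.1,"grip":1}]';python3 plan.py 0.605 -0.101 0.117 1.74
```

```text
time_s: 24.73
ee_pos: [0.6056, -0.1004, 0.1248]
eef_rot: [-3.141, 0.001, 1.748]
force: [-0.5, -0.2, -1.3]
grip_width: 0.0512
t 24.73 pos [ 0.6056 -0.1004  0.1248] rpy [-3.1413e+00  6.0000e-04  1.7477e+00] grip 0.0512 F [-0.5 -0.2 -1.3]
0 t [-0.01 -0.02  0.19] r [-0.    0.01  0.11]
```

```bash
python3 -m pendant '[{"rx":0,"ry":0,"rz":0,"tx":0,"ty":0,"tz":0.09,"grip":1}]';python3 -m pendant '[{"rx":0,"ry":0,"rz":0,"tx":0,"ty":0,"tz":0.06,"grip":1}]';python3 -m pendant '[{"rx":0,"ry":0,"rz":0,"tx":0,"ty":0,"tz":0.05,"grip":1}]'
```

```text
time_s: 24.82
ee_pos: [0.6059, -0.1001, 0.1217]
eef_rot: [3.141, 0.001, 1.748]
force: [0.4, 0.0, -1.1]
grip_width: 0.0516
time_s: 24.9
ee_pos: [0.606, -0.0998, 0.1195]
eef_rot: [3.14, 0.001, 1.749]
force: [0.1, 0.1, -1.0]
grip_width: 0.0516
time_s: 24.98
ee_pos: [0.6063, -0.0997, 0.118]
eef_rot: [3.14, 0.002, 1.749]
force: [-0.0, 0.0, -0.0]
grip_width: 0.0512
```

```bash
python3 -m pendant '[{"rx":0.02,"ry":0,"rz":0,"tx":-0.02,"ty":0,"tz":0.04,"grip":1}]';python3 -m pendant '[{"rx":0,"ry":0,"rz":0,"tx":0,"ty":0,"tz":0.025,"grip":1}]'
```

```text
time_s: 25.07
ee_pos: [0.6067, -0.1003, 0.1168]
eef_rot: [3.14, 0.002, 1.749]
force: [0.0, 0.5, -0.1]
grip_width: 0.0512
time_s: 25.15
ee_pos: [0.6068, -0.1004, 0.1161]
eef_rot: [3.14, 0.002, 1.749]
force: [-0.1, -0.1, -0.7]
grip_width: 0.0517
```

```bash
python3 -m pendant '[{"rx":0,"ry":0,"rz":0,"tx":0,"ty":0,"tz":0.025,"grip":1}]'
```

```text
time_s: 25.23
ee_pos: [0.6069, -0.1005, 0.1158]
eef_rot: [3.14, 0.002, 1.749]
force: [-7.8, 1.3, 15.0]
grip_width: 0.0515
```

Contact at the expected height. Release and lift.

```bash
python3 -m pendant '[{"rx":0,"ry":0,"rz":0,"tx":0,"ty":0,"tz":-0.01,"grip":-0.2},{"rx":0,"ry":0,"rz":0,"tx":0,"ty":0,"tz":0,"grip":-0.2},{"rx":0,"ry":0,"rz":0,"tx":0,"ty":0,"tz":0,"grip":-0.2},{"rx":0,"ry":0,"rz":0,"tx":0,"ty":0,"tz":-0.3,"grip":-0.25},{"rx":0,"ry":0,"rz":0,"tx":0,"ty":0,"tz":-0.7,"grip":-0.5},{"rx":0,"ry":0,"rz":0,"tx":0,"ty":0,"tz":-0.8,"grip":-0.5},{"rx":0,"ry":0,"rz":0,"tx":0,"ty":0,"tz":-0.8,"grip":-0.5},{"rx":0,"ry":0,"rz":0,"tx":0,"ty":0,"tz":-0.5,"grip":-0.5}]';python3 snap.py w21 wrist;python3 snap.py s21 scene;python3 snap.py t21 top
```

```text
time_s: 25.9
ee_pos: [0.6053, -0.1001, 0.2442]
eef_rot: [-3.138, -0.0, 1.749]
force: [0.3, 0.3, 0.8]
grip_width: 0.0701
```

View pics/w21.png

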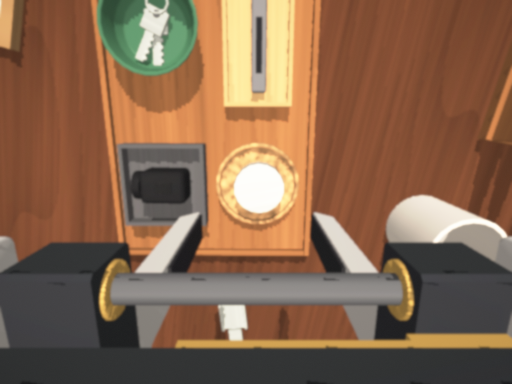

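View pics/s21.png

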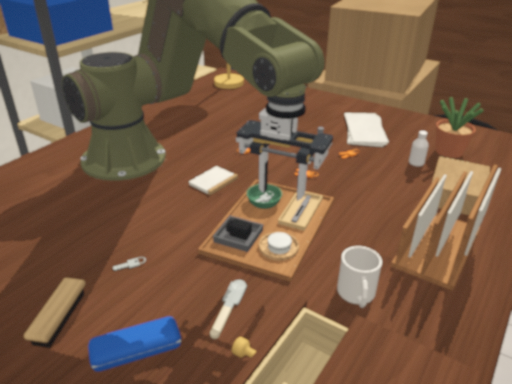

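Run:
```python
from h import *
a,b=ld("scene0")["pixels"].astype(int),ld("s21")["pixels"].astype(int)
for n,(u0,v0,u1,v1) in dict(doorkey=(105,250,155,278),shoehorn=(200,275,255,345)).items():print(n,np.abs(a-b)[v0:v1,u0:u1].max(2).mean())
crop(ld("s21"),195,170,345,280,5,"s21k.png")
```

```text
doorkey 3.6985714285714284
shoehorn 6.242337662337662
```

View pics/s21k.png

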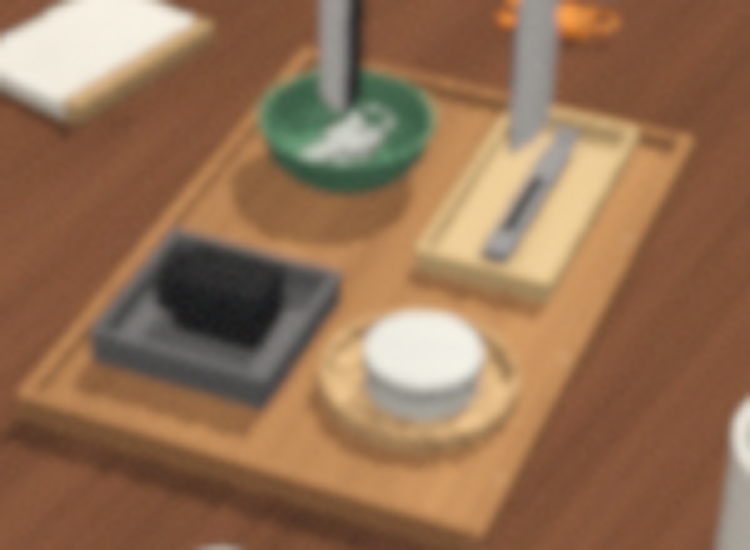

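All four things are in place, the fingers are clear overhead, and the look-alikes show only lighting and noise differences. Handing in.

```bash
python3 -c "
from station import ctrl
print(ctrl.hand_in())"
```

```text
the job is handed in; nothing more can be done
None
```

The bike kit is in the tidy and the job is handed in at about 26 s of the 106 s allowed. I placed the things in the order asked: padlock keys in the green bowl, light upright in the square dish, tyre lever flat in the trough, and tin flat on the coaster inside its rim.

- **Final checks:** The last wrist and scene pictures show all four things in place with the gripper clear above them. The door key and shoehorn look unmoved against the first picture.
- **Setting down:** The light, lever and tin were each lowered until I felt contact (24, 16 and 15 N) and then released. The keys gave no clear contact force. I let them go with the fingertips about 1 mm above the bowl floor, and the picture afterwards shows them lying in the bowl.
- **What went wrong on the way:**
  - The first grasp of the keys closed just above them.
  - On the retry, the fingertips pressed the table at about 75 N for a moment. That is under the 120 N wrist limit. It is over the 40 N limit for the arm and gripper body, though only the fingertips touched.
  - I also regripped the lever and the tin lower down before lifting them.

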